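Hang up the rivet caddy and stow the tube clamps

TASK

Put the repair corner in order: fit the blue hook into the upper groove of the slat rack, tilting its lip in behind the top slat and swinging it down until it sits level and fully home, let go of it, and then hang the green rivet caddy by its notch on the front bar of the hook's lower loop, clear of the table and always kept upright so that no rivets spill. Put every frame-tube clamp that is on the board into the open compartment of the slide-lid box and slide the cover fully shut; leave the grommet setter and the tube offcut where they are.

Things in the scene. Friction and masses are not known exactly. Their poses are not given: they have to be found in the camera images.
- rack: slat rack, fixed. Origin on the table, mid width, in the plane of the slats' front face; x out of its back, y along the slats, z up; its front is -x. Wooden slats 10 mm thick (x 0..10), y -150..150, at heights 25-90, 118-190, 218-262 mm; between them two open grooves. Steel posts behind the slats at y 130..150 and -150..-130 mm; open back between them
- groove (a point): middle of the rack's upper groove, in the front face, on the top edge of the middle slat: (0, 0, 190) mm in the rack's frame. The groove is 28 mm high (190-218). The hook's middle may sit anywhere within 110 mm of the rack's middle (y)
- hook: blue slatwall hook, 160 g, starts standing on the table, lip away from the robot. Origin at the foot of its back plate, rear face, mid width; x rearwards (into the rack), y width, z up. Back plate 40 wide, x -4..0, z 0..64 mm; neck 36 wide, x 0..18, z 60..64; lip standing up from its end, x 14..18, z 60..97. Centre of mass near x -48. Seated: x along the rack's x, origin 130 mm up, x about 0
- hook_neck (a point): underside of the neck at the back plate's rear face: (0, 0, 60) mm in the hook's frame; when seated it rests on the middle slat at the groove point's height, back plate against the front face. 4 mm of play: it leans about 2 degrees nose down
- hook_lip (a point): top of the lip: (16, 0, 97) mm in the hook's frame. Tilt the front up about 45 degrees, pass the lip through the groove rising as it goes (hook_neck from 36 mm before the face and 3 up, via 20 before and 12 up, to 8 before and 19 up, relative to the groove point), swing down level while closing to 2 mm, then lower
- hook_arm (a point): grip point of the hook, (-50, 0, 54) mm in its frame: flat arm 10 mm thick (y), x -90..-4, z 44..64 mm; grip across the 10 mm. At its front end, x -90..-82, a strut goes down to the lower loop
- hook_bar (a point): middle of the front bar of the lower loop: (-130, 0, 4) mm in the hook's frame. The loop is a level rectangular ring of 8 mm round bar, centrelines at x -86 and -130, y -35 and 35, z 4 mm
- caddy: green rivet caddy, 300 g, loose, starts standing on the table. Origin on its underside beneath the handle, z up. Tray x -38..46, y -50..50, z 0..30 mm, copper rivets inside. An upright plate x -14..-6, y -13..13 rises to z 116; a notch plate x -14..16, z 110..116 ends in a lip x 10..16 reaching down to z 92: a notch open downwards, 16 mm wide (x -6..10), 18 deep
- caddy_handle (a point): grip point of the caddy, (0, 0, 138) mm in its frame: dark wooden handle x -7..7, y -12..12, z 116..150 mm
- caddy_seat (a point): middle of the notch's top, where the bar bears: (2, 0, 110) mm in the caddy's frame. Hung with its x along the hook's x, plate in front of the bar, lip inside the loop. The tray cannot pass through the loop: bring it in from the front below the loop with the lip above the bar, then lower. Hung, its underside is about 22 mm above the table
- box: slide-lid box, fixed. Origin on the table beneath the middle of its compartment; x towards its closed rear part, y its width, z up. Compartment inside x -52..52, y -97..97 mm, floor z 6, walls 8 mm thick up to z 58. Behind it, x 52..180, solid up to z 58; the open cover rests over that
- cover (a joint): position of the plywood cover along the box's x, m: 0 fully shut, 0.12 fully open; slides with about 2 N of friction and stays where left. Cover 118 x 206 x 6 mm at z 58..64 mm; starts half to fully open
- cover_grip (a point): in the middle of the cover's red grip fin: fin 14 mm in x, 40 mm in y, z 64..90 mm above the table; this point is at z 78 and, at cover position q, at (q, 0) in the box's frame
- clamp1: frame-tube clamp: black base 64 x 36 x 16 mm with an orange square grip block 22 x 22 mm on its middle, standing up to 42 mm above the underside (total height); 80 g. Origin at the centre of its underside, x along the 64 mm length, z up. May be absent
- clamp2: frame-tube clamp: black base 64 x 36 x 16 mm with an orange square grip block 22 x 22 mm on its middle, standing up to 42 mm above the underside (total height); 80 g. Origin at the centre of its underside, x along the 64 mm length, z up. May be absent
- clamp3: frame-tube clamp: black base 64 x 36 x 16 mm with an orange square grip block 22 x 22 mm on its middle, standing up to 42 mm above the underside (total height); 80 g. Origin at the centre of its underside, x along the 64 mm length, z up. May be absent
- clamp4: frame-tube clamp: black base 64 x 36 x 16 mm with an orange square grip block 22 x 22 mm on its middle, standing up to 42 mm above the underside (total height); 80 g. Origin at the centre of its underside, x along the 64 mm length, z up. May be absent
- setter: steel grommet setter, 100 mm tall, standing, bystander
- tube: dull aluminium frame tube offcut, 160 mm long, 25 mm across, lying, bystander
There are look-alikes about, which are no part of the job. Leave any turquoise or yellow look-alike of the clamp3 alone.

How it is judged:
On the way, in this order (a step that is already met when the one before it is completed fails the run):
1. the hook is seated in the upper groove, fully home and level, and let go (x of hook in the frame of rack between -0.009 and 0.004 m and z of hook in the frame of rack between 0.124 and 0.136 m and y of hook in the frame of rack between -0.11 and 0.11 m and x of hook_lip in the frame of rack above 0.01 m and z of hook_lip in the frame of rack between 0.221 and 0.233 m and angle between hook's own z axis and vertical below 0.12 rad and angle between the x axis of hook and the x axis of rack, either way round below 0.15 rad and contact force between the fingers and hook below 0.1 N), for 0.3 s.
2. the caddy hangs by its notch from the front bar of the hook's lower loop and is let go (x of hook in the frame of rack between -0.009 and 0.004 m and z of hook in the frame of rack between 0.124 and 0.136 m and y of hook in the frame of rack between -0.11 and 0.11 m and x of hook_lip in the frame of rack above 0.01 m and z of hook_lip in the frame of rack between 0.221 and 0.233 m and angle between hook's own z axis and vertical below 0.12 rad and angle between the x axis of hook and the x axis of rack, either way round below 0.15 rad and x of caddy_seat in the frame of hook between -0.14 and -0.12 m and z of caddy_seat in the frame of hook between 0.003 and 0.014 m and y of caddy_seat in the frame of hook between -0.025 and 0.025 m and height (world z) of caddy above 0.012 m and angle between caddy's own z axis and vertical below 0.25 rad and contact force between caddy and hook above 1 N and contact force between the fingers and caddy below 0.1 N), for 0.3 s.
At the end, for the whole second after the job is handed in: Hook home in the upper groove, lip behind the top slat, within 9 mm of the face, 6 mm in height, 0.12 rad of level; caddy hanging on the front bar (10 mm along, 25 mm across), clear of the table, tilt under 0.25 rad; every clamp inside the compartment; cover within 4 mm of shut; all still (all of step 2 and contact force between the fingers and hook below 0.1 N and linear speed of hook below 0.03 m/s and linear speed of caddy below 0.05 m/s and x of clamp1 in the frame of box between -0.05 and 0.05 m and y of clamp1 in the frame of box between -0.095 and 0.095 m and z of clamp1 in the frame of box between 0 and 0.045 m and linear speed of each of clamp1, clamp2, clamp3, clamp4 below 0.02 m/s and x of clamp2 in the frame of box between -0.05 and 0.05 m and y of clamp2 in the frame of box between -0.095 and 0.095 m and z of clamp2 in the frame of box between 0 and 0.045 m and x of clamp3 in the frame of box between -0.05 and 0.05 m and y of clamp3 in the frame of box between -0.095 and 0.095 m and z of clamp3 in the frame of box between 0 and 0.045 m and x of clamp4 in the frame of box between -0.05 and 0.05 m and y of clamp4 in the frame of box between -0.095 and 0.095 m and z of clamp4 in the frame of box between 0 and 0.045 m and value of joint cover below 0.004 m); the robot touches nothing.
It fails at once if the caddy is tipped by more than about 35 degrees and spills its rivets (angle between caddy's own z axis and vertical above 0.6 rad).
It fails at once if a bystander (grommet setter or tube offcut) is pushed away by more than 3 cm (distance of any of setter, tube from where it was at the start of the episode above 0.03 m).
Of clamp1, clamp2, clamp3, clamp4 only 2 to 4 are there at a start; the rules pass over those that are not, and their reading is None.
At some moment in a run one of clamp1, clamp2, clamp3, clamp4 may be knocked a few centimetres aside while the robot is not near it.
It also fails if it takes over 208 s, if anything falls off the work surface, if the arm or the gripper's body presses on something with over 40 N, if the wrist force passes 120 N, or if a joint passes its speed limit or range.

ROBOT

A 7-joint arm with a two-finger parallel gripper is mounted at the origin on the work surface. World frame = base frame: x ahead of the robot, y to its left, z up, the work surface at z = 0. Lengths are in m, angles in rad, forces in N, time in s.
With the tool pointing down it reaches from about 0.35 to 0.9 m from the base axis. Payload 8.1 kg.
Tool frame: the origin (TCP) lies midway between the tips of the shut fingers; the grasp point (between the pads) lies 19 mm behind it; z points along the fingers, y is the line along which they close (so a half turn about z gives the same grasp; the last joint's range is limited). The gripper opens to 92 mm and grips with 3 to 60 N. Pads are 19 mm wide; open, the fingers measure 130 mm over their backs; the gripper's body (75 mm by 190 mm) begins 47 mm behind the grasp point.
Start: joints at [1.04, 0.434, 0.025, 1.573, -0.012, 1.134, -0.075], TCP at [0.259, -0.569, 0.227] pointing down, gripper open.
Joint ranges: [-2.62, 2.62], [-0.44, 2.09], [-1.27, 1.32], [0.08, 2.57], [-1.32, 4.46], [0.12, 2], [-2.74, 2.74]. Speed limits (rad/s): [2.22, 2.22, 3.01, 3.01, 3.14, 3.14, 3.14].

INTERFACE

Orientations are given as a rotation vector (axis times angle).
In Python, from cell import arm gives the robot as it stands.
- The arm moves only by the tool move_arm, never from a script. Its argument "motion" is a list of rows, each an object of numbers: "tx", "ty", "tz": the shift along the tool's x, y, z normalised to -1 to 1, where 1 is 1000 mm; "twist": the turn about the tool's z normalised to -1 to 1, where 1 is pi/2 rad. In form: [{"tx": .., "ty": .., "tz": .., "twist": ..}, ...]. A call has 1 to 12 rows; each row shifts and turns the commanded pose from where the row before left it, along the tool's axes as they then stand; what a row does not reach is not made up. A row lasts 1/10 s, in which the tool goes at most 50 mm and 8.59 degrees, less where a joint would pass 70% of its speed; a pose out of reach is approached as far as the arm can. A call with a number of a shift or a turn outside -1 to 1 is refused whole. A call with a gripper value outside its range is refused whole. "gripper" is the gripper's target within -1 to 1 (shut at 1, half-way at 0, fully open at -1), set as the call begins (left out, the last holds). The fingers move at their own pace and stop on an object; "squeeze" is the grip in N (left out, the last holds). Time passes only in rows, so rows that do not move let the fingers close. It gives the time, the measured TCP pose, the force, the opening and the grip force at its end, in the units of the state.
- arm.observe(): the state, without advancing time (a new reading comes with each control period).
- arm.get_image(name): name is "scene" or "top"; returns the picture (384x512x3 uint8, red, green, blue); there is no depth.
- arm.calibration(name): a dict with "K" (3x3 intrinsics, pixels), "T" (4x4, takes a point from camera to world coordinates). Camera axes: x right, y down, z forward; pixel columns grow to the right and rows downward; lengths in m; the calibration is good to about 2 mm. A picture is of the moment at which its call begins. calibration takes no time and is no camera call.
- arm.sign_off(): hands the job in; it is judged then, once.
Trained networks look in the newest picture that a camera, given by its name, has taken for a name from the list of things; names that differ only in an ending like _2 or _b are one class to them, and where a whole thing is asked for, a point or a joint stands for the part that bears it (a point fixed in the world has none). Each returns a list of dicts, best first, with "conf" (0 to 1); they miss things now and then, are a little off and sometimes report something else, mostly with a low value. They report only what shows in the picture. A call takes as long as a camera call. They do not tell look-alikes from the thing itself.
- arm.look_for(camera, query): "point" ([column, row] as shares, 0 to 1, of the picture: columns of its width, rows of its height, amid what is visible of it).
- arm.regions_of(camera, query): "region" (384x512 bool, what is visible of it) and "point" ([column, row] as shares, 0 to 1, of the picture: columns of its width, rows of its height, amid what is visible of it).
- arm.place_of(camera, query): "point" ([column, row] as shares, 0 to 1, of the picture: columns of its width, rows of its height: a listed point, or the origin of a listed thing).
The state is a dict: "clock": time; "joints": joint angles; "dq": joint speeds; "joint_efforts": joint torques, N m; "position": TCP position; "ee_rot": TCP orientation; "force": force on the tool from outside, world axes, zero at the start; "ft_torque": the same for the moment, N m; "width": opening from 0.0 (shut) to 1.0 (fully open); "gripper_force": force on a finger pad.
Only numpy, scipy, OpenCV 4.12 (cv2) and the standard library are available. Lean on these libraries where they do the work, as an engineer would, in place of code of your own. Each camera call takes 0.05 s, during which the arm holds its last target. There are 200 camera calls.

## Working session

There is one attempt and no reset: what is moved stays moved. The work goes in short steps, Python scripts to look and compute and a tool call to move; the robot and the scene stay as the last step left them, time stands still between calls to the robot, and variables do not carry over. Pictures are saved under pics/ and viewed, at most 14 in all, crops included, and the job is handed in when it is done.

Besides the shell and the picture viewer there is one more tool, called after ">>>" as a command line: name --argument value ..., lists and objects as JSON in quotes. move_arm: Moves the arm, as the interface text tells. Scaled input: -1 to 1 covers 1000 mm each way for a shift and pi/2 rad each way for a turn. Its arguments: {"type":"object","properties":{"motion":{"type":"array","items":{"type":"object","properties":{"tx":{"type":"number"},"ty":{"type":"number"},"tz":{"type":"number"},"twist":{"type":"number"}}}},"gripper":{"type":"number"},"squeeze":{"type":"number"}},"required":["motion"]}

```bash
mkdir -p pics; ls
python3 - <<'E'
from cell import arm
import cv2,numpy as np
print(arm.observe())
for c in("scene","top"):
    im=arm.get_image(c); cv2.imwrite(f"pics/{c}0.png",im[:,:,::-1])
    k=arm.calibration(c); print(c,np.round(k["K"],1).tolist(),np.round(k["T"],4).tolist())
E
```

```text
pics
{'clock': 0.0, 'joints': array([ 1.04038806,  0.43518647,  0.02500774,  1.57409646, -0.01162369,
        1.13400611, -0.07512239]), 'dq': array([ 0.00213916, -0.00021706,  0.00129006, -0.00212041, -0.00018123,
        0.00159913, -0.00115801]), 'joint_efforts': array([-3.19858636e-04, -6.67853880e+01,  9.84847583e-01, -3.14467406e+01,
       -6.05518813e-02,  4.26514226e-02,  1.79570775e-04]), 'position': array([ 0.25902202, -0.56823529,  0.2259683 ]), 'ee_rot': array([-3.06859116e+00, -6.66367043e-01,  7.19617582e-04]), 'force': array([-0.60536594, -0.34222248, -0.33490915]), 'ft_torque': array([ 0.00338802,  0.01084538, -0.0398631 ]), 'gripper_force': 0.0, 'width': 0.9972316618205275}
scene [[482.6, 0.0, 254.4], [0.0, 482.6, 192.8], [0.0, 0.0, 1.0]] [[-0.587, 0.6637, -0.4635, 1.3004], [0.8095, 0.4731, -0.3476, 0.4721], [-0.0114, -0.5793, -0.815, 1.3782], [0.0, 0.0, 0.0, 1.0]]
top [[436.7, 0.0, 258.4], [0.0, 436.7, 198.3], [0.0, 0.0, 1.0]] [[0.0159, -0.9973, 0.0722, 0.5038], [-0.9999, -0.0156, 0.0049, -0.0416], [-0.0038, -0.0723, -0.9974, 1.2741], [0.0, 0.0, 0.0, 1.0]]
```

View pics/scene0.png

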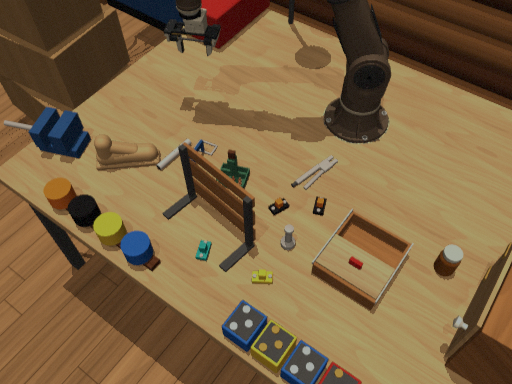

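View pics/top0.png

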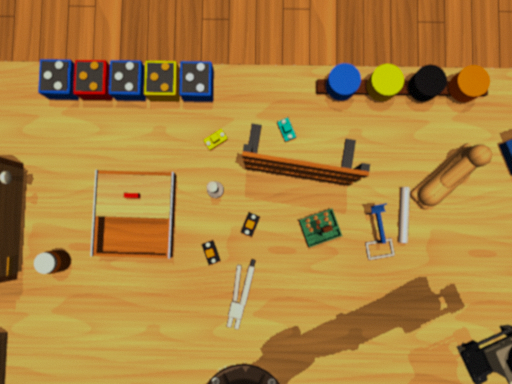

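```bash
cat > h.py <<'E'
from cell import arm
import numpy as np,cv2
from scipy.spatial.transform import Rotation as R
def ray(c,p):
    k=arm.calibration(c);K,T=np.array(k["K"]),np.array(k["T"])
    d=T[:3,:3]@np.linalg.inv(K)@np.array([p[0]*512,p[1]*384,1]);return T[:3,3],d
def at_z(c,p,z):
    o,d=ray(c,p);return o+d*(z-o[2])/d[2]
def tri(p1,p2):
    (o1,d1),(o2,d2)=ray("scene",p1),ray("top",p2)
    s=np.linalg.lstsq(np.c_[d1,-d2],o2-o1,rcond=None)[0]
    a,b=o1+d1*s[0],o2+d2*s[1];return (a+b)/2,np.linalg.norm(a-b)
def proj(c,P):
    k=arm.calibration(c);K,T=np.array(k["K"]),np.array(k["T"])
    q=(np.atleast_2d(P)-T[:3,3])@T[:3,:3]@K.T;return q[:,:2]/q[:,2:]
E
python3 - <<'E'
from h import *
Z=dict(groove=.19,hook=0,hook_neck=.06,hook_lip=.097,hook_arm=.054,hook_bar=.004,caddy=0,caddy_handle=.138,caddy_seat=.11,box=0,cover_grip=.078,rack=0,clamp1=0,setter=0,tube=.0125)
for q,z in Z.items():
    for c in("scene","top"):
        for d in arm.place_of(c,q)[:6]:
            p=np.array(d["point"]);print(q,c,round(d["conf"],2),(p*[512,384]).round(0),at_z(c,p,z).round(3)[:2])
E
```

```text
groove scene 0.95 [219. 184.] [ 0.661 -0.143]
groove top 0.94 [301. 170.] [ 0.655 -0.142]
hook top 0.75 [372. 215.] [ 0.554 -0.368]
hook_neck scene 0.5 [186. 157.] [ 0.566 -0.379]
hook_neck top 0.92 [378. 210.] [ 0.564 -0.367]
hook_lip scene 0.72 [207. 148.] [ 0.512 -0.324]
hook_lip scene 0.65 [188. 153.] [ 0.569 -0.36 ]
hook_lip top 0.81 [380. 205.] [ 0.575 -0.364]
hook_arm scene 0.75 [197. 149.] [ 0.512 -0.376]
hook_arm top 0.69 [378. 229.] [ 0.513 -0.369]
hook_bar scene 0.48 [204. 144.] [ 0.448 -0.4  ]
hook_bar top 0.92 [381. 258.] [ 0.429 -0.391]
hook_bar top 0.62 [325. 230.] [ 0.507 -0.231]
hook_bar top 0.32 [302. 169.] [ 0.683 -0.161]
caddy scene 0.61 [236. 178.] [ 0.503 -0.207]
caddy scene 0.17 [369. 250.] [0.484 0.317]
caddy_handle scene 0.71 [236. 153.] [ 0.499 -0.205]
caddy_handle scene 0.4 [186. 157.] [ 0.61  -0.328]
caddy_handle top 0.94 [323. 226.] [ 0.515 -0.206]
caddy_handle top 0.43 [375. 230.] [ 0.508 -0.34 ]
caddy_handle top 0.2 [300. 170.] [ 0.663 -0.145]
caddy_seat scene 0.83 [230. 160.] [ 0.518 -0.215]
caddy_seat top 0.39 [321. 227.] [ 0.515 -0.204]
box scene 0.6
[... 153 characters left out ...]
.656 -0.149]
rack scene 0.21 [321. 209.] [0.44  0.108]
rack top 0.75 [296. 178.] [ 0.659 -0.145]
clamp1 scene 0.77 [204. 251.] [ 0.798 -0.112]
clamp1 scene 0.56 [280. 210.] [ 0.525 -0.001]
clamp1 scene 0.55 [263. 281.] [0.773 0.101]
clamp1 top 0.63 [215. 139.] [0.77  0.096]
clamp1 top 0.6 [287. 132.] [ 0.793 -0.117]
clamp1 top 0.58 [303. 168.] [ 0.686 -0.165]
clamp1 top 0.57 [250. 224.] [ 0.521 -0.013]
clamp1 top 0.4 [325. 230.] [ 0.506 -0.232]
setter scene 0.52 [284. 242.] [0.619 0.078]
setter top 0.8 [212. 191.] [0.615 0.1  ]
tube scene 0.5 [355. 260.] [0.549 0.301]
tube scene 0.47 [187. 152.] [ 0.518 -0.424]
tube top 0.88 [401. 217.] [ 0.548 -0.449]
tube top 0.73 [215. 186.] [0.628 0.091]
```

```bash
cat >> h.py <<'E'
from scipy.optimize import minimize
def bx(*b): # x0,x1,y0,y1,z0,z1 mm
    return np.array([[x,y,z] for x in b[:2] for y in b[2:4] for z in b[4:]])/1000
M=dict(
 hook=[bx(-4,0,-20,20,0,64),bx(0,18,-18,18,60,64),bx(14,18,-18,18,60,97),bx(-90,-4,-5,5,44,64),bx(-90,-82,-5,5,4,44),
  bx(-90,-82,-39,39,0,8),bx(-134,-126,-39,39,0,8),bx(-134,-82,-39,-31,0,8),bx(-134,-82,31,39,0,8)],
 rack=[bx(0,10,-150,150,a,b) for a,b in((25,90),(118,190),(218,262))]+[bx(10,30,s,s+20,0,262) for s in(-150,130)],
 caddy=[bx(-38,46,-50,50,0,30),bx(-14,-6,-13,13,30,116),bx(-14,16,-13,13,110,116),bx(10,16,-13,13,92,116),bx(-7,7,-12,12,116,150)],
 box=[bx(-60,180,-105,105,0,58)],
 clamp=[bx(-32,32,-18,18,0,16),bx(-11,11,-11,11,16,42)],
 setter=[bx(-15,15,-15,15,0,100)],tube=[bx(-80,80,-12,12,0,25)])
def pts(b,p): # p=x,y,z,yaw,pitch
    return R.from_euler("zy",[p[3],p[4]]).apply(b)+p[:3]
def sil(name,c,p,S=2):
    m=np.zeros((384*S,512*S),np.uint8)
    for b in M[name]:
        q=proj(c,pts(b,p))*S
        cv2.fillConvexPoly(m,cv2.convexHull(np.round(q*16).astype(np.int32)),1,shift=4)
    return m>0
def fit(name,masks,p0,free=(0,1,3)):
    free=list(free);S=2
    Ms={c:cv2.resize(m.astype(np.uint8),None,fx=S,fy=S,interpolation=0)>0 for c,m in masks.items()}
    def f(v):
        p=np.array(p0,float);p[free]+=v
        return -sum((lambda s:(s&m).sum()/(s|m).sum())(sil(name,c,p)) for c,m in Ms.items())/len(Ms)
    n=len(free);best=None
    for k in range(3):
        s=np.array([.012 if i<3 else .15 for i in free])*(-1)**k/(k+1)
        v0=np.zeros(n) if best is None else best.x
        r=minimize(f,v0,method="Nelder-Mead",options=dict(initial_simplex=np.vstack([v0,v0+np.diag(s)]),xatol=1e-4,fatol=1e-4))
        if best is None or r.fun<best.fun:best=r
    p=np.array(p0,float);p[free]+=best.x;return p,-best.fun
def mask(c,q,near,skip=40):
    ds=[d for d in arm.regions_of(c,q) if np.linalg.norm(np.array(d["point"])*[512,384]-near)<skip]
    return (ds[0]["region"],ds[0]["conf"]) if ds else (None,0)
E
python3 - <<'E'
from h import *
P=dict(hook=[.555,-.367,0,.18,0],caddy=[.505,-.206,0,.2,0],rack=[.658,-.145,0,-.1,0],box=[.47,.313,0,0,0])
G=[]
for n,p in P.items():
    ms={}
    for c in("scene","top"):
        near=proj(c,np.vstack([pts(b,p) for b in M[n]])).mean(0)
        m,cf=mask(c,n,near,60)
        if m is not None: ms[c]=m; print(n,c,round(cf,2),m.sum())
    for c in ms: print(n,c,[a.round(4) if i==0 else round(a,3) for i,a in enumerate(fit(n,{c:ms[c]},p))])
    if len(ms)>1: print(n,'both',fit(n,ms,p))
    np.savez(f"m_{n}.npz",**ms)
# clamps
for c in("scene","top"):
    im=arm.get_image(c)
    for d in arm.regions_of(c,"clamp1"):
        print(c,np.round(np.array(d["point"])*[512,384]),round(d["conf"],2),d["region"].sum(),np.median(im[d["region"]],0))
E
```

```text
hook scene 0.54 152
hook top 0.57 487
hook scene [array([ 0.5595, -0.3642,  0.    ,  0.2262,  0.    ]), np.float64(0.358)]Traceback (most recent call last):
  File "<stdin>", line 10, in <module>
  File "h.py", line 45, in fit
    r=minimize(f,v0,method="Nelder-Mead",options=dict(initial_simplex=np.vstack([v0,v0+np.diag(s)]),xatol=1e-4,fatol=1e-4))
    res = _minimize_neldermead(fun, x0, args, callback, bounds=bounds,
                               **options)
    fsim[k] = func(sim[k])
              ~~~~^^^^^^^^
    fx = function(np.copy(x), *(wrapper_args + args))
  File "h.py", line 40, in f
    return -sum((lambda s:(s&m).sum()/(s|m).sum())(sil(name,c,p)) for c,m in Ms.items())/len(Ms)
            ~~~^^^^^^^^^^^^^^^^^^^^^^^^^^^^^^^^^^^^^^^^^^^^^^^^^^^^^^^^^^^^^^^^^^^^^^^^^
  File "h.py", line 40, in <genexpr>
    return -sum((lambda s:(s&m).sum()/(s|m).sum())(sil(name,c,p)) for c,m in Ms.items())/len(Ms)
                                                   ~~~^^^^^^^^^^
  File "h.py", line 32, in sil
    q=proj(c,pts(b,p))*S
      ~~~~^^^^^^^^^^^^
  File "h.py", line 14, in proj
    k=arm.calibration(c);K,T=np.array(k["K"]),np.array(k["T"])
ValueError: time passes only in moves, steps and waits
```

```bash
cat > fx.py <<'E'
s=open("h.py").read()
s=s.replace("arm.calibration(c)","cal(c)").replace("def ray","import functools\n@functools.cache\ndef cal(c): return arm.calibration(c)\ndef ray",1)
open("h.py","w").write(s)
E
python3 fx.py
python3 - <<'E'
from h import *
P=dict(hook=[.555,-.367,0,.18,0],caddy=[.505,-.206,0,.2,0],rack=[.658,-.145,0,-.1,0],box=[.47,.313,0,0,0])
for n,p in P.items():
    ms={}
    for c in("scene","top"):
        near=proj(c,np.vstack([pts(b,p) for b in M[n]])).mean(0)
        m,cf=mask(c,n,near,60)
        if m is not None: ms[c]=m; print(n,c,round(cf,2),m.sum())
    for c in ms: print(n,c,[a.round(4) for a in fit(n,{c:ms[c]},p)])
    if len(ms)>1: print(n,'both',[a.round(4) for a in fit(n,ms,p)])
    np.savez(f"m_{n}.npz",**ms)
im={c:arm.get_image(c) for c in("scene","top")}
for c in im:
    for d in arm.regions_of(c,"clamp1"):
        print(c,np.round(np.array(d["point"])*[512,384]),round(d["conf"],2),d["region"].sum(),np.median(im[c][d["region"]],0))
E
```

```text
hook scene 0.54 152
hook top 0.57 487
hook scene [array([ 0.5595, -0.3642,  0.    ,  0.2262,  0.    ]), np.float64(0.3583)]
hook top [array([ 0.5602, -0.3682,  0.    ,  0.1849,  0.    ]), np.float64(0.8051)]
hook both [array([ 0.5601, -0.3686,  0.    ,  0.1769,  0.    ]), np.float64(0.5805)]
caddy scene 0.56 615
caddy top 0.94 1073
caddy scene [array([ 0.5002, -0.2189,  0.    ,  0.408 ,  0.    ]), np.float64(0.6905)]
caddy top [array([ 0.5079, -0.2152,  0.    ,  0.3495,  0.    ]), np.float64(0.9625)]
caddy both [array([ 0.5074, -0.2154,  0.    ,  0.3671,  0.    ]), np.float64(0.8184)]
rack scene 0.88 3950
rack scene [array([ 0.656 , -0.1424,  0.    , -0.1582,  0.    ]), np.float64(0.8203)]
box top 0.87 7018
box top [array([ 0.4834,  0.3171,  0.    , -0.0058,  0.    ]), np.float64(0.9698)]
scene [263. 277.] 0.73 267 [167. 160.  52.]
scene [278. 206.] 0.62 196 [72. 46. 24.]
scene [321. 205.] 0.6 175 [62. 41. 24.]
scene [207. 252.] 0.51 180 [ 41. 133. 118.]
top [214. 252.] 0.85 284 [98.5 76.5 29. ]
top [213. 138.] 0.7 290 [187.5 185.5   0. ]
top [378. 227.] 0.7 271 [ 36.  71. 126.]
top [248. 223.] 0.6 261 [96. 71. 30.]
top [287. 132.] 0.56 271 [ 19. 162. 136.]
```

```bash
cat >> h.py <<'E'
def overlay(c,items,crop,S,fn):
    im=arm.get_image(c)[:,:,::-1];x0,x1,y0,y1=crop
    im=cv2.resize(im[y0:y1,x0:x1],None,fx=S,fy=S,interpolation=cv2.INTER_CUBIC)
    E=[(i,i^b) for i in range(8) for b in(1,2,4) if i<i^b]
    for n,p in items:
        for b in M[n]:
            q=(proj(c,pts(b,p))+.5-[x0,y0])*S
            for i,j in E: cv2.line(im,*[tuple(int(v*16) for v in q[k]) for k in(i,j)],(255,0,255),1,cv2.LINE_AA,4)
    cv2.imwrite(fn,im)
E
python3 - <<'E'
from h import *
it=[("hook",[.5602,-.3682,0,.185,0]),("caddy",[.5079,-.2152,0,.35,0]),("rack",[.656,-.1424,0,-.14,0])]
overlay("top",it,(230,430,110,270),4,"pics/o1.png")
overlay("scene",it,(150,300,130,280),4,"pics/o2.png")
E
```

```text
(no output)
```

View pics/o1.png

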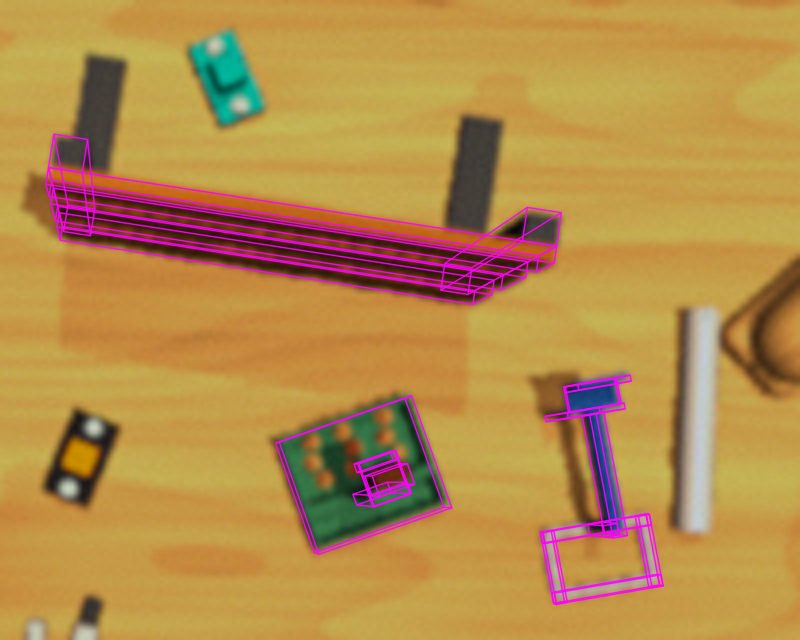

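View pics/o2.png

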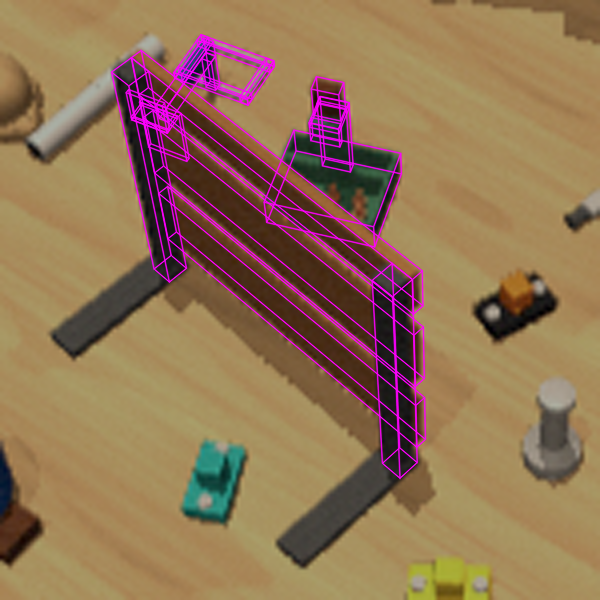

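The overlays line up with the pictures: hook at top-crop (600,480), caddy (360,480), rack band (50–557, 170–300); the tube is right of the hook at (700,420). Moving now.

```bash
cat >> h.py <<'E'
def yaw():
    x=R.from_rotvec(arm.observe()["ee_rot"]).as_matrix()[:,0];return np.arctan2(x[1],x[0])
def go(t,y,pos=None,y0=None):
    """total twist, then tool shifts with the new yaw, from measured pose"""
    pos=arm.observe()["position"] if pos is None else np.array(pos);y0=yaw() if y0 is None else y0
    d=np.array(t)-pos;tw=-((y-y0+np.pi/2)%np.pi-np.pi/2);y1=y0-tw
    s=np.array([d[0]*np.cos(y1)+d[1]*np.sin(y1),d[0]*np.sin(y1)-d[1]*np.cos(y1),-d[2]])
    print("twist",round(tw/(np.pi/2),4),"shift",s.round(4),"rows>=",np.ceil(max(np.linalg.norm(s)/.05,abs(tw)/.1499)))
def hk(p,q): # point q(mm) of body at pose p
    return pts(np.array([q])/1000,p)[0]
E
python3 - <<'E'
from h import *
print(yaw()); g=hk([.5602,-.3682,0,.185,0],[-60,0,35]);print(g)
go(g+[0,0,.1],.185)
E
```

```text
0.4277432332579816
[ 0.50122382 -0.37923679  0.035     ]
twist 0.1545 shift [ 0.2727 -0.1417  0.0917] rows>= 7.0
```

>>> move_arm --motion '[{"twist": 0.0773},{"twist": 0.0773},{"tx": 0.0303,"ty": -0.0157,"tz": 0.0102},{"tx": 0.0303,"ty": -0.0157,"tz": 0.0102},{"tx": 0.0303,"ty": -0.0157,"tz": 0.0102},{"tx": 0.0303,"ty": -0.0157,"tz": 0.0102},{"tx": 0.0303,"ty": -0.0157,"tz": 0.0102},{"tx": 0.0303,"ty": -0.0157,"tz": 0.0102},{"tx": 0.0303,"ty": -0.0157,"tz": 0.0102},{"tx": 0.0303,"ty": -0.0157,"tz": 0.0102},{"tx": 0.0303,"ty": -0.0157,"tz": 0.0102},{"tx": 0}]' --gripper 0.13

```text
invalid input
```

Run:
```python
from h import *
o=arm.observe();print(o["position"],yaw(),o["width"],o["clock"])
g=hk([.5602,-.3682,0,.185,0],[-60,0,35]);go(g,.185)
overlay("top",[("hook",[.5602,-.3682,0,.185,0])],(320,450,170,290),5,"pics/o3.png")
```

```text
[ 0.25926936 -0.56870835  0.2267236 ] 0.4277432332579816 0.9978625514348218 2.4
twist 0.1545 shift [ 0.2727 -0.1417  0.1917] rows>= 8.0
```

View pics/o3.png

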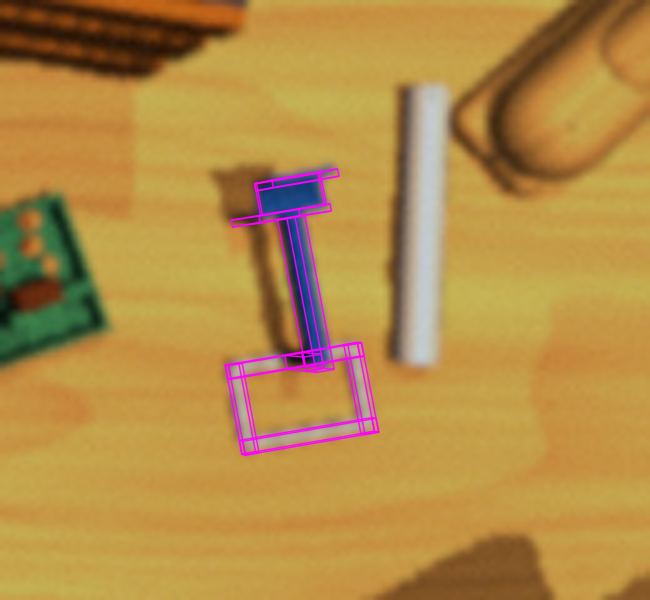

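The move was refused; the picture confirms the hook's model fit (arm at crop (305,290), tube clear at (420,220)). Retrying with all four numbers in each row.

>>> move_arm --motion '[{"tx": 0,"ty": 0,"tz": 0,"twist": 0.0773},{"tx": 0,"ty": 0,"tz": 0,"twist": 0.0773},{"tx": 0.0303,"ty": -0.0157,"tz": 0.0102,"twist": 0},{"tx": 0.0303,"ty": -0.0157,"tz": 0.0102,"twist": 0},{"tx": 0.0303,"ty": -0.0157,"tz": 0.0102,"twist": 0},{"tx": 0.0303,"ty": -0.0157,"tz": 0.0102,"twist": 0},{"tx": 0.0303,"ty": -0.0157,"tz": 0.0102,"twist": 0},{"tx": 0.0303,"ty": -0.0157,"tz": 0.0102,"twist": 0},{"tx": 0.0303,"ty": -0.0157,"tz": 0.0102,"twist": 0},{"tx": 0.0303,"ty": -0.0157,"tz": 0.0102,"twist": 0},{"tx": 0.0303,"ty": -0.0157,"tz": 0.0102,"twist": 0},{"tx": 0,"ty": 0,"tz": 0,"twist": 0}]' --gripper 0.13

```text
clock: 3.65
position: [0.5057, -0.3739, 0.1334]
ee_rot: [-3.123, -0.302, -0.002]
force: [0.5, 1.5, -0.1]
width: 0.431
gripper_force: 0.0
```

Run:
```python
from h import *
o=arm.observe();print(o["position"],yaw(),o["width"],o["clock"])
g=hk([.5602,-.3682,0,.185,0],[-60,0,35]);go(g,.185)
```

```text
[ 0.50565895 -0.3739241   0.13337626] 0.19256659009613625 0.4305464796277338 3.65
twist 0.0048 shift [-0.0053  0.0044  0.0984] rows>= 2.0
```

>>> move_arm --motion '[{"tx": -0.005,"ty": 0.0044,"tz": 0.018,"twist": 0.005},{"tx": 0,"ty": 0,"tz": 0.02,"twist": 0},{"tx": 0,"ty": 0,"tz": 0.02,"twist": 0},{"tx": 0,"ty": 0,"tz": 0.02,"twist": 0},{"tx": 0,"ty": 0,"tz": 0.0194,"twist": 0},{"tx": 0,"ty": 0,"tz": 0,"twist": 0}]'

```text
clock: 4.25
position: [0.4953, -0.3843, 0.0352]
ee_rot: [-3.127, -0.277, 0.006]
force: [-0.5, -0.2, 0.6]
width: 0.436
gripper_force: 0.0
```

>>> move_arm --motion '[{"tx": 0,"ty": 0,"tz": 0,"twist": 0},{"tx": 0,"ty": 0,"tz": 0,"twist": 0},{"tx": 0,"ty": 0,"tz": 0,"twist": 0},{"tx": 0,"ty": 0,"tz": 0,"twist": 0},{"tx": 0,"ty": 0,"tz": 0,"twist": 0},{"tx": 0,"ty": 0,"tz": 0,"twist": 0}]' --gripper 1 --squeeze 20

```text
clock: 4.85
position: [0.4973, -0.385, 0.0377]
ee_rot: [3.129, 0.278, 0.0]
force: [0.2, 0.4, -0.5]
width: 0.104
gripper_force: 20.0
```

Run:
```python
from h import *
o=arm.observe();print(o["position"],yaw(),o["width"]*92,o["clock"])
go(o["position"]+[0,0,.2],-.14)
```

```text
[ 0.49733194 -0.38502469  0.03771738] 0.17698284366565356 9.573046050984049 4.85
twist 0.2018 shift [ 0.  -0.  -0.2] rows>= 4.0
```

>>> move_arm --motion '[{"tx": 0,"ty": 0,"tz": -0.02,"twist": 0},{"tx": 0,"ty": 0,"tz": -0.04,"twist": 0},{"tx": 0,"ty": 0,"tz": -0.04,"twist": 0},{"tx": 0,"ty": 0,"tz": -0.04,"twist": 0},{"tx": 0,"ty": 0,"tz": -0.04,"twist": 0.04},{"tx": 0,"ty": 0,"tz": -0.04,"twist": 0.04},{"tx": 0,"ty": 0,"tz": -0.04,"twist": 0.04},{"tx": 0,"ty": 0,"tz": 0,"twist": 0.04},{"tx": 0,"ty": 0,"tz": 0,"twist": 0.04},{"tx": 0,"ty": 0,"tz": 0,"twist": 0},{"tx": 0,"ty": 0,"tz": 0,"twist": 0},{"tx": 0,"ty": 0,"tz": 0,"twist": 0}]'

```text
clock: 6.05
position: [0.4971, -0.3848, 0.2971]
ee_rot: [-3.134, 0.213, 0.001]
force: [0.5, -0.6, -1.5]
width: 0.108
gripper_force: 20.0
```

Run:
```python
from h import *
o=arm.observe();print(o["position"],yaw(),o["width"]*92,o["clock"],o["force"])
RK=[.656,-.1424,0,-.14,0]
go(hk(RK,[-105,30,300]),-.14)
p=o["position"]; y=yaw(); H=[*hk([*p,y,0],[65,0,-37.7]),y,0]
m,cf=mask("top","hook",proj("top",hk(H,[-60,0,50]))[0],60)
print(H,cf,m.sum() if m is not None else 0)
if m is not None: print(fit("hook",{"top":m},H))
```

```text
[ 0.49709496 -0.38480676  0.2971125 ] -0.13566780244880086 9.900413122744624 6.05 [ 0.48391477 -0.62669288 -1.49915539]
twist 0.0028 shift [ 0.0185 -0.2922 -0.0029] rows>= 6.0
[np.float64(0.561497688288961), np.float64(-0.3935981389192026), np.float64(0.2594125043060168), np.float64(-0.13566780244880086), 0] 0.94 583
(array([ 0.55547486, -0.37438103,  0.2594125 , -0.64442554,  0.        ]), np.float64(0.12606303151575787))
```

>>> move_arm --motion '[{"tx": 0,"ty": -0.02,"tz": 0,"twist": 0.003},{"tx": 0,"ty": -0.034,"tz": 0,"twist": 0},{"tx": 0,"ty": -0.036,"tz": 0,"twist": 0},{"tx": 0,"ty": -0.036,"tz": 0,"twist": 0},{"tx": 0,"ty": -0.036,"tz": 0,"twist": 0},{"tx": 0,"ty": -0.036,"tz": 0,"twist": 0},{"tx": 0,"ty": -0.036,"tz": 0,"twist": 0},{"tx": 0,"ty": -0.034,"tz": 0,"twist": 0},{"tx": 0.009,"ty": -0.02,"tz": 0,"twist": 0},{"tx": 0.009,"ty": -0.004,"tz": -0.003,"twist": 0},{"tx": 0,"ty": 0,"tz": 0,"twist": 0},{"tx": 0,"ty": 0,"tz": 0,"twist": 0}]'

```text
clock: 7.3
position: [0.556, -0.1001, 0.3004]
ee_rot: [3.133, -0.225, -0.001]
force: [-0.3, -0.8, -1.3]
width: 0.103
gripper_force: 20.0
```

```bash
cat >> h.py <<'E'
RK=[.656,-.1424,0,-.14,0]
def inrack(p=None):
    p=arm.observe()["position"] if p is None else np.array(p)
    return R.from_euler("z",RK[3]).inv().apply(p-RK[:3])*1000
E
python3 - <<'E'
from h import *
o=arm.observe();print(o["position"],yaw(),inrack().round(1))
p=o["position"]; y=yaw(); H=[*hk([*p,y,0],[65,0,-37.7]),y,0]
overlay("scene",[("hook",H),("rack",RK)],(150,310,60,220),5,"pics/o4.png")
E
```

```text
[ 0.5560478  -0.10009514  0.30035714] -0.14349328050642388 [-104.9   27.9  300.4]
```

View pics/o4.png

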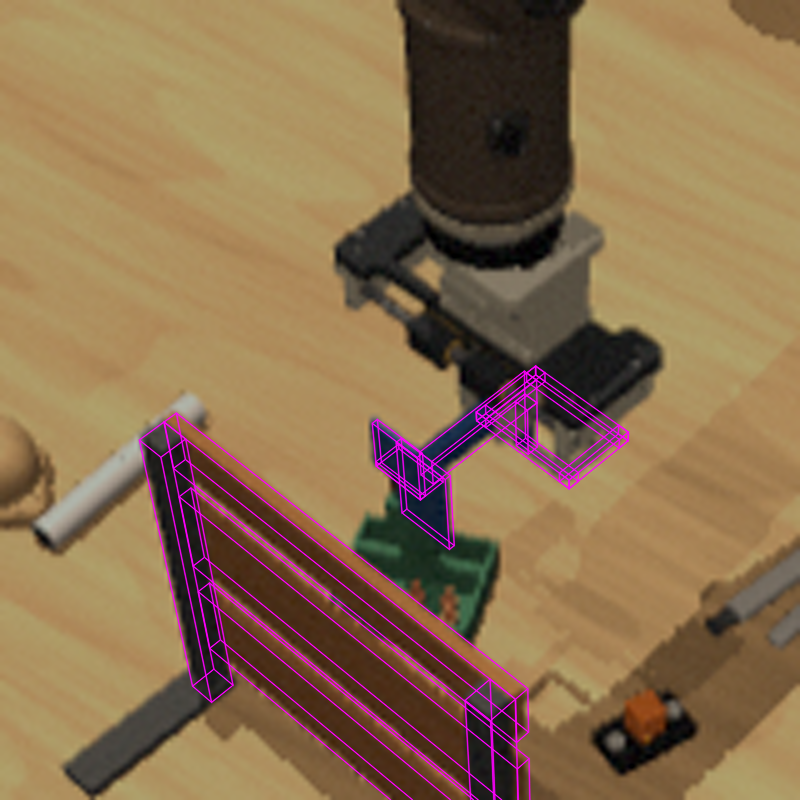

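The picture shows the hook held level, matching the model at crop (430,470), in front of the rack. Now tilt it by pushing its foot against the top slat's edge.

>>> move_arm --motion '[{"tx": 0.012,"ty": 0,"tz": 0.004,"twist": 0},{"tx": 0.012,"ty": 0,"tz": 0.004,"twist": 0},{"tx": 0.008,"ty": 0,"tz": 0,"twist": 0},{"tx": 0.004,"ty": 0,"tz": 0,"twist": 0},{"tx": 0.004,"ty": 0,"tz": 0,"twist": 0},{"tx": 0,"ty": 0,"tz": 0,"twist": 0},{"tx": 0,"ty": 0,"tz": 0,"twist": 0}]' --squeeze 10

```text
clock: 8.05
position: [0.5959, -0.104, 0.2926]
ee_rot: [3.134, -0.222, 0.0]
force: [0.6, -0.3, -1.2]
width: 0.105
gripper_force: 10.0
```

>>> move_arm --motion '[{"tx": 0.0048,"ty": 0,"tz": -0.0055,"twist": 0},{"tx": 0.0048,"ty": 0,"tz": -0.005,"twist": 0},{"tx": 0.0056,"ty": 0,"tz": -0.0044,"twist": 0},{"tx": 0.0056,"ty": 0,"tz": -0.0044,"twist": 0},{"tx": 0.0062,"ty": 0,"tz": -0.0033,"twist": 0},{"tx": 0.0063,"ty": 0,"tz": -0.0033,"twist": 0},{"tx": 0,"ty": 0,"tz": 0,"twist": 0},{"tx": 0,"ty": 0,"tz": 0,"twist": 0}]'

```text
clock: 8.85
position: [0.6293, -0.1088, 0.3183]
ee_rot: [3.134, -0.223, 0.001]
force: [-0.4, -0.4, -0.9]
width: 0.107
gripper_force: 10.0
```

Run:
```python
from h import *
o=arm.observe();print(o["position"],yaw(),inrack().round(1),o["force"],o["width"]*92)
im=arm.get_image("scene")[60:220,150:310,::-1];cv2.imwrite("pics/s5.png",cv2.resize(im,None,fx=4,fy=4,interpolation=2))
```

```text
[ 0.62932361 -0.10876642  0.318269  ] -0.1417777069249916 [-31.1  29.6 318.3] [-0.43791588 -0.40541159 -0.92444331] 9.8547866631591
```

View pics/s5.png

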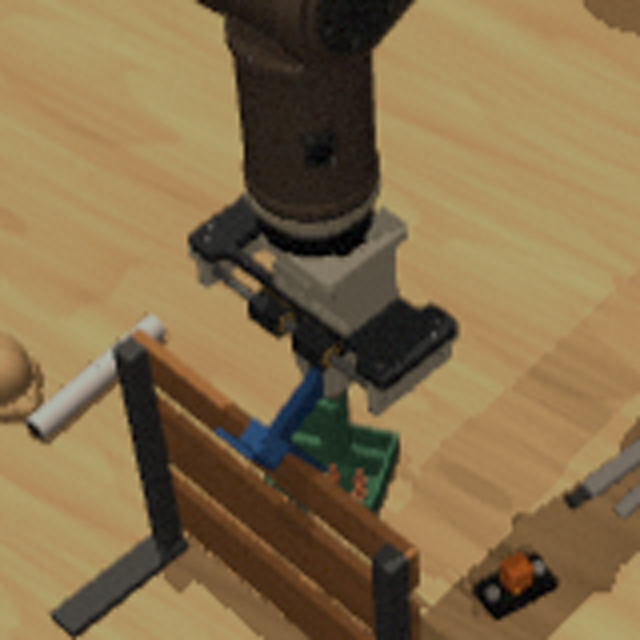

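Tilt works: the hook (crop (270,430)) is swung front-up, about 30°. Continuing to ~45°, then measuring its pitch.

>>> move_arm --motion '[{"tx": 0.006,"ty": 0,"tz": -0.0022,"twist": 0},{"tx": 0.007,"ty": 0,"tz": -0.0022,"twist": 0},{"tx": 0.0075,"ty": 0,"tz": -0.0013,"twist": 0},{"tx": 0,"ty": 0,"tz": 0,"twist": 0},{"tx": 0,"ty": 0,"tz": 0,"twist": 0}]'

```text
clock: 9.4
position: [0.6497, -0.1117, 0.3241]
ee_rot: [3.134, -0.223, 0.001]
force: [-0.1, -1.3, -1.2]
width: 0.111
gripper_force: 10.0
```

```bash
cat >> h.py <<'E'
M["hookb"]=[bx(-4,0,-20,20,0,64),bx(0,18,-18,18,60,64),bx(14,18,-18,18,60,97),bx(-50,-4,-5,5,44,64)]
GL=np.array([-65,0,56.7])
def held(pitch,g=None):
    o=arm.observe()["position"]+[0,0,.019] if g is None else g
    y=YW; r=R.from_euler("zy",[y,pitch]);return [*(o+r.apply(-GL/1000)),y,pitch]
def blue(c):
    im=arm.get_image(c);h=cv2.cvtColor(im,cv2.COLOR_RGB2HSV)
    return (h[...,0]>100)&(h[...,0]<125)&(h[...,1]>110)
def pitch(c="scene"):
    global YW; YW=yaw();g=arm.observe()["position"]+[0,0,.019]
    m=blue(c);u,v=proj(c,g)[0];w=np.zeros_like(m);w[int(v)-50:int(v)+60,int(u)-60:int(u)+60]=1;m&=w
    m=cv2.resize(m.astype(np.uint8),None,fx=2,fy=2,interpolation=0)>0
    best=[]
    for a in np.radians(np.arange(-70,71,1)):
        s=sil("hookb",c,held(a,g));best.append(((s&m).sum()/(s|m).sum(),np.degrees(a)))
    best.sort(reverse=True);return [np.round(b,3) for b in best[:4]],m.sum()//4
E
python3 - <<'E'
from h import *
o=arm.observe();print(inrack().round(1),o["force"])
for c in("scene","top"):print(pitch(c))
E
```

```text
[-10.5  29.5 324.1] [-0.06490454 -1.29231581 -1.18144364]
([array([ 0.769, 45.   ]), array([ 0.765, 46.   ]), array([ 0.763, 44.   ]), array([ 0.754, 47.   ])], np.int64(292))
([array([ 0., 70.]), array([ 0., 69.]), array([ 0., 68.]), array([ 0., 67.])], np.int64(0))
```

>>> move_arm --motion '[{"tx": -0.002,"ty": 0,"tz": -0.01,"twist": 0},{"tx": -0.008,"ty": 0,"tz": -0.01,"twist": 0},{"tx": -0.03,"ty": 0,"tz": 0,"twist": 0},{"tx": -0.03,"ty": 0,"tz": 0,"twist": 0},{"tx": -0.03,"ty": 0,"tz": 0.01,"twist": 0},{"tx": -0.02,"ty": 0,"tz": 0.03,"twist": 0},{"tx": 0,"ty": 0,"tz": 0.03,"twist": 0},{"tx": 0,"ty": 0,"tz": 0.03,"twist": 0},{"tx": 0,"ty": 0,"tz": 0.0265,"twist": 0},{"tx": 0,"ty": 0,"tz": 0,"twist": 0},{"tx": 0,"ty": 0,"tz": 0,"twist": 0},{"tx": 0,"ty": 0,"tz": 0,"twist": 0}]' --squeeze 18

```text
clock: 10.7
position: [0.5314, -0.0948, 0.2197]
ee_rot: [3.134, -0.223, 0.005]
force: [0.2, -0.4, -1.5]
width: 0.11
gripper_force: 18.0
```

Run:
```python
from h import *
o=arm.observe();print(inrack().round(1),o["force"],yaw(),o["ft_torque"])
for c in("scene","top"):print(pitch(c))
YW=yaw();import h;h.YW=YW
overlay("scene",[("hookb",held(np.radians(45))),("rack",RK)],(170,290,100,220),5,"pics/o6.png")
```

```text
[-130.    29.8  219.7] [ 0.22771187 -0.40769878 -1.47817212] -0.14185905795700726 [ 0.03238572  0.01014702 -0.02599349]
([array([ 0.741, 43.   ]), array([ 0.738, 44.   ]), array([ 0.734, 45.   ]), array([ 0.727, 42.   ])], np.int64(217))
([array([ 0., 70.]), array([ 0., 69.]), array([ 0., 68.]), array([ 0., 67.])], np.int64(0))
```

View pics/o6.png

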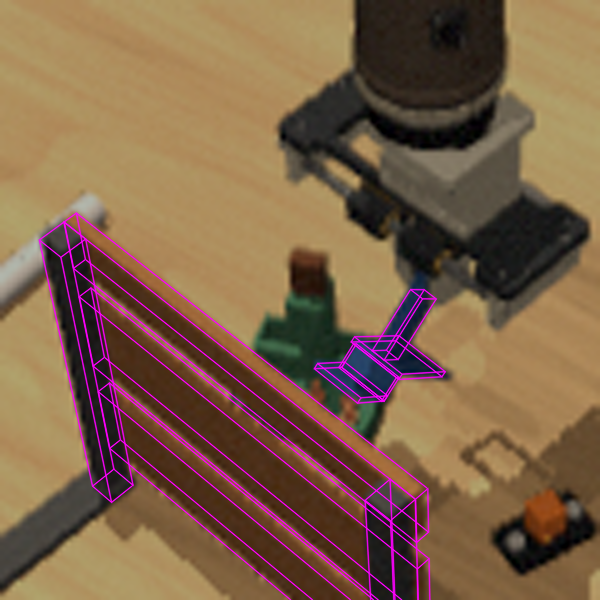

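The tilted hook at crop (380,370) matches the 45° model. Inserting.

>>> move_arm --motion '[{"tx": 0.015,"ty": 0,"tz": 0.001,"twist": 0},{"tx": 0.015,"ty": 0,"tz": 0.001,"twist": 0},{"tx": 0.016,"ty": 0,"tz": 0,"twist": 0},{"tx": 0.008,"ty": 0,"tz": -0.0045,"twist": 0},{"tx": 0.008,"ty": 0,"tz": -0.0045,"twist": 0},{"tx": 0,"ty": 0,"tz": 0,"twist": 0},{"tx": 0,"ty": 0,"tz": 0,"twist": 0}]'

```text
clock: 11.55
position: [0.5915, -0.1035, 0.2249]
ee_rot: [3.134, -0.223, 0.0]
force: [-0.4, 0.2, -1.7]
width: 0.106
gripper_force: 18.0
```

>>> move_arm --motion '[{"tx": 0.004,"ty": 0,"tz": -0.0024,"twist": 0},{"tx": 0.004,"ty": 0,"tz": -0.0024,"twist": 0},{"tx": 0.004,"ty": 0,"tz": -0.0022,"twist": 0},{"tx": 0,"ty": 0,"tz": 0,"twist": 0},{"tx": 0,"ty": 0,"tz": 0,"twist": 0}]'

```text
clock: 12.05
position: [0.6036, -0.1052, 0.2316]
ee_rot: [3.134, -0.223, -0.0]
force: [0.1, 0.4, -0.9]
width: 0.107
gripper_force: 18.0
```

Run:
```python
from h import *
import h
o=arm.observe();print(inrack().round(1),o["force"],yaw(),o["ft_torque"])
print(pitch("scene"))
overlay("scene",[("hookb",held(np.radians(45)))],(190,270,130,210),6,"pics/o7.png")
```

```text
[-57.1  29.6 231.6] [ 0.14322863  0.41161288 -0.93951725] -0.1418108043350725 [0.05258662 0.05533634 0.01690591]
([array([ 0.368, 44.   ]), array([ 0.365, 46.   ]), array([ 0.365, 47.   ]), array([ 0.363, 45.   ])], np.int64(132))
```

View pics/o7.png

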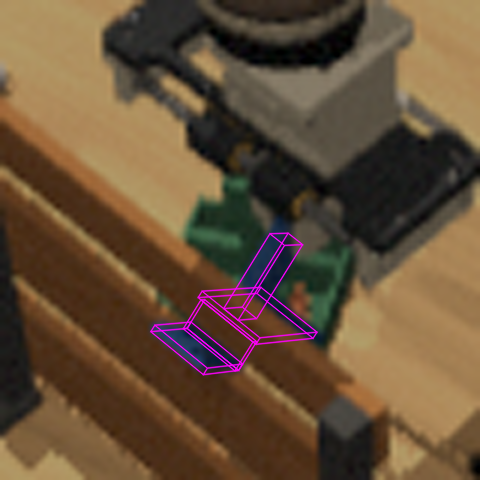

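The lip shows behind the top slat (blue at crop (190,350)), with no contact. Swinging down by lowering with the neck on the middle slat.

>>> move_arm --motion '[{"tx": 0.001,"ty": 0,"tz": 0.004,"twist": 0},{"tx": -0.0036,"ty": 0,"tz": 0.0054,"twist": 0},{"tx": -0.0032,"ty": 0,"tz": 0.006,"twist": 0},{"tx": -0.0027,"ty": 0,"tz": 0.0064,"twist": 0},{"tx": 0,"ty": 0,"tz": 0,"twist": 0},{"tx": -0.0017,"ty": 0,"tz": 0.0066,"twist": 0},{"tx": -0.0012,"ty": 0,"tz": 0.0068,"twist": 0},{"tx": -0.0006,"ty": 0,"tz": 0.0069,"twist": 0},{"tx": 0,"ty": 0,"tz": 0,"twist": 0},{"tx": 0,"ty": 0,"tz": 0,"twist": 0}]' --squeeze 8

```text
clock: 13.15
position: [0.5917, -0.1035, 0.1892]
ee_rot: [3.134, -0.223, -0.001]
force: [-0.4, 0.5, -2.1]
width: 0.107
gripper_force: 8.0
```

Run:
```python
from h import *
import h
o=arm.observe();print(inrack().round(1),o["force"],yaw(),o["ft_torque"],o["width"]*92)
h.YW=yaw()
overlay("scene",[("hookb",held(np.radians(15)))],(190,270,130,210),6,"pics/o8.png")
```

```text
[-69.1  29.6 189.2] [-0.41903858  0.53930447 -2.10865346] -0.14187926927633748 [0.00726123 0.02480033 0.04483805] 9.85497603715242
```

View pics/o8.png

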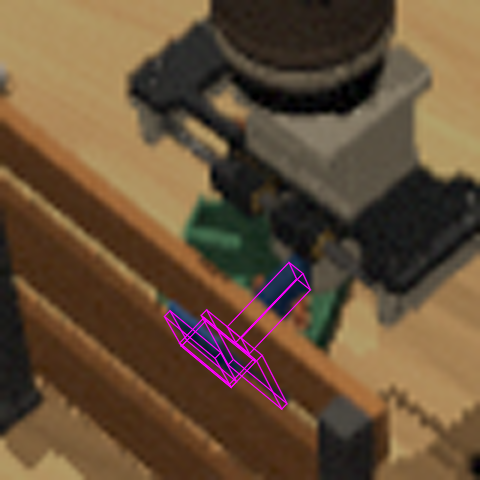

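Hook's lip is behind the slat and nearly upright (blue at crop (210,340)). Continue to level.

>>> move_arm --motion '[{"tx": 0.0003,"ty": 0,"tz": 0.005,"twist": 0},{"tx": 0.0003,"ty": 0,"tz": 0.005,"twist": 0},{"tx": 0.0005,"ty": 0,"tz": 0.005,"twist": 0},{"tx": 0.0005,"ty": 0,"tz": 0.0035,"twist": 0},{"tx": 0.001,"ty": 0,"tz": 0.0025,"twist": 0},{"tx": 0,"ty": 0,"tz": 0,"twist": 0},{"tx": 0,"ty": 0,"tz": 0,"twist": 0},{"tx": 0,"ty": 0,"tz": 0,"twist": 0}]'

```text
clock: 14.0
position: [0.5958, -0.1039, 0.1689]
ee_rot: [3.134, -0.223, 0.005]
force: [7.3, -1.0, 0.3]
width: 0.109
gripper_force: 8.0
```

Run:
```python
from h import *
o=arm.observe();print(inrack().round(1),o["force"],yaw(),o["ft_torque"],o["width"]*92)
print(pitch("scene"))
```

```text
[-65.   29.7 168.9] [ 7.25740926 -1.01421003  0.32962241] -0.14184792281902736 [-0.07395439 -1.28669997 -0.07352865] 10.053573708465793
([array([ 0.318, -2.   ]), array([ 0.317, -1.   ]), array([ 0.314, -3.   ]), array([0.312, 0.   ])], np.int64(98))
```

>>> move_arm --motion '[{"tx": 0.0025,"ty": 0,"tz": 0,"twist": 0},{"tx": 0,"ty": 0,"tz": 0,"twist": 0},{"tx": 0,"ty": 0,"tz": 0,"twist": 0}]' --squeeze 3

```text
clock: 14.35
position: [0.5963, -0.1041, 0.1681]
ee_rot: [3.134, -0.223, -0.002]
force: [0.1, -0.7, -1.7]
width: 0.107
gripper_force: 3.0
```

>>> move_arm --motion '[{"tx": 0,"ty": 0,"tz": 0,"twist": 0},{"tx": 0,"ty": 0,"tz": 0,"twist": 0},{"tx": 0,"ty": 0,"tz": 0,"twist": 0},{"tx": 0,"ty": 0,"tz": 0,"twist": 0}]' --gripper 0.5

```text
clock: 14.75
position: [0.5966, -0.1042, 0.1685]
ee_rot: [3.134, -0.223, -0.0]
force: [-0.2, -0.2, 0.3]
width: 0.247
gripper_force: 0.0
```

>>> move_arm --motion '[{"tx": 0,"ty": 0,"tz": -0.02,"twist": 0},{"tx": 0,"ty": 0,"tz": -0.03,"twist": 0},{"tx": -0.03,"ty": 0,"tz": -0.03,"twist": 0},{"tx": -0.03,"ty": 0,"tz": -0.03,"twist": 0},{"tx": -0.04,"ty": 0,"tz": -0.01,"twist": 0},{"tx": -0.04,"ty": 0,"tz": 0,"twist": 0},{"tx": -0.04,"ty": 0,"tz": 0,"twist": 0},{"tx": -0.04,"ty": 0,"tz": 0,"twist": 0},{"tx": 0,"ty": 0,"tz": 0,"twist": 0}]'

```text
clock: 15.65
position: [0.3745, -0.0727, 0.2886]
ee_rot: [3.133, -0.223, -0.002]
force: [1.3, 0.7, 0.0]
width: 0.25
gripper_force: 0.0
```

Run:
```python
from h import *
o=arm.observe();print(inrack().round(1),o["force"],o["clock"])
H=[*hk(RK,[-1,29.7,130]),-.14,0]
for c in("scene","top"):
    m,cf=mask(c,"hook",proj(c,hk(H,[-60,0,50]))[0],60);print(c,cf,None if m is None else m.sum())
    if c=="top" and m is not None:
        print(fit("hook",{c:m},H,(0,1,3,4)),H)
        print(fit("hook",{c:m},H,(0,1,3)))
overlay("top",[("hook",H),("rack",RK)],(240,380,130,270),5,"pics/o9.png")
```

```text
[-288.4   29.8  288.6] [1.34536544 0.74531296 0.02690947] 15.65
scene 0.73 90
top 0 None
```

View pics/o9.png

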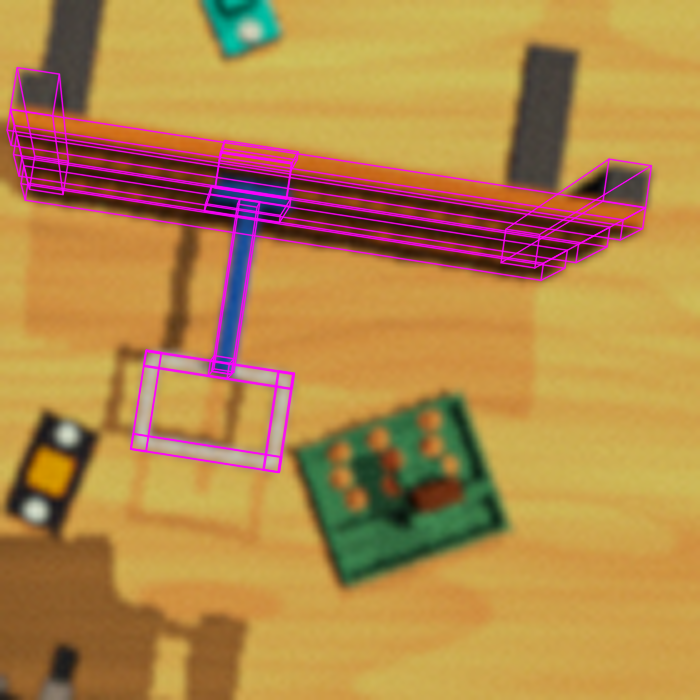

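The hook sits home: in the top crop it matches the model at (230,300) with the loop at (210,410). Next, the caddy handle.

Run:
```python
from h import *
im=arm.get_image("top");h=cv2.cvtColor(im,cv2.COLOR_RGB2HSV)
for C in([.5079,-.2152,0,.35,0],):
    c2=[*hk(C,[8,0,0]),.35+np.pi,0]
    for X in(C,c2):
        print("model handle",proj("top",np.array([hk(X,[0,0,150]),hk(X,[0,0,118])])).round(1).tolist(),"plate",proj("top",hk(X,[-10,0,70])).round(1))
for d in arm.regions_of("top","caddy_handle")[:2]: print(d["conf"],np.array(d["point"])*[512,384],d["region"].sum())
for d in arm.place_of("top","caddy_handle")[:2]: print(d["conf"],np.array(d["point"])*[512,384],at_z("top",d["point"],.138))
m,cf=mask("top","caddy",[320,228],30);print(cf,fit("caddy",{"top":m},[.5079,-.2152,0,.35,0]))
sub=im[215:245,310:345].astype(int);br=(sub[...,0]-sub[...,1]>25)&(sub.sum(2)<220)
n,l,s,ce=cv2.connectedComponentsWithStats(br.astype(np.uint8));print([(s[i,4],ce[i]+[310,215]) for i in range(1,n) if s[i,4]>8])
C=[.5079,-.2152,0,.35,0]
go(hk(C,[0,0,220]),.35)
```

```text
model handle [[327.7, 229.4], [325.9, 229.4]] plate [[324.5 232.9]]
model handle [[326.7, 226.4], [324.8, 226.5]] plate [[321.  223.2]]
0.98 [318.208  227.2128] 1080
0.88 [325.6832 230.592 ] [ 0.50477161 -0.21173709  0.138     ]
0.9 (array([ 0.50901833, -0.21516791,  0.        ,  0.36205407,  0.        ]), np.float64(0.9547629404088734))
[(np.int32(9), array([317.77777778, 226.88888889])), (np.int32(41), array([327.02439024, 228.46341463]))]
twist -0.3131 shift [0.0717 0.1774 0.0684] rows>= 5.0
```

>>> move_arm --motion '[{"tx": 0,"ty": 0,"tz": 0,"twist": -0.079},{"tx": 0,"ty": 0,"tz": 0,"twist": -0.079},{"tx": 0,"ty": 0,"tz": 0,"twist": -0.079},{"tx": 0,"ty": 0,"tz": 0,"twist": -0.079},{"tx": 0.0143,"ty": 0.0355,"tz": 0.0137,"twist": 0},{"tx": 0.0143,"ty": 0.0355,"tz": 0.0137,"twist": 0},{"tx": 0.0143,"ty": 0.0355,"tz": 0.0137,"twist": 0},{"tx": 0.0143,"ty": 0.0355,"tz": 0.0137,"twist": 0},{"tx": 0.0143,"ty": 0.0355,"tz": 0.0137,"twist": 0},{"tx": 0,"ty": 0,"tz": 0,"twist": 0},{"tx": 0,"ty": 0,"tz": 0,"twist": 0},{"tx": 0,"ty": 0,"tz": 0,"twist": 0}]' --gripper -0.09

```text
clock: 17.2
position: [0.5075, -0.214, 0.2199]
ee_rot: [-3.092, -0.555, 0.001]
force: [0.1, -0.1, -0.4]
width: 0.547
gripper_force: 0.0
```

Run:
```python
from h import *
o=arm.observe();print(o["position"],yaw(),o["width"]*92)
go(hk([.5080,-.2152,0,.355,0],[0,0,124]),.355)
```

```text
[ 0.5075331  -0.2139742   0.21993375] 0.35521249670540844 50.304269467236715
twist 0.0001 shift [0.     0.0013 0.0959] rows>= 2.0
```

>>> move_arm --motion '[{"tx": 0,"ty": 0.0013,"tz": 0.024,"twist": 0},{"tx": 0,"ty": 0,"tz": 0.024,"twist": 0},{"tx": 0,"ty": 0,"tz": 0.024,"twist": 0},{"tx": 0,"ty": 0,"tz": 0.024,"twist": 0},{"tx": 0,"ty": 0,"tz": 0,"twist": 0},{"tx": 0,"ty": 0,"tz": 0,"twist": 0}]'

```text
clock: 17.8
position: [0.5082, -0.2153, 0.125]
ee_rot: [-3.092, -0.555, -0.001]
force: [0.2, 0.8, 0.2]
width: 0.546
gripper_force: 0.0
```

>>> move_arm --motion '[{"tx": 0,"ty": 0,"tz": 0,"twist": 0},{"tx": 0,"ty": 0,"tz": 0,"twist": 0},{"tx": 0,"ty": 0,"tz": 0,"twist": 0},{"tx": 0,"ty": 0,"tz": 0,"twist": 0},{"tx": 0,"ty": 0,"tz": 0,"twist": 0}]' --gripper 1 --squeeze 25

```text
clock: 18.3
position: [0.5082, -0.2157, 0.1244]
ee_rot: [-3.092, -0.554, -0.001]
force: [-1.4, 1.9, 4.8]
width: 0.259
gripper_force: 25.0
```

>>> move_arm --motion '[{"tx": 0,"ty": 0,"tz": -0.015,"twist": 0},{"tx": 0,"ty": 0,"tz": -0.025,"twist": 0},{"tx": 0,"ty": 0,"tz": -0.025,"twist": 0},{"tx": 0,"ty": 0,"tz": 0,"twist": 0},{"tx": 0,"ty": 0,"tz": 0,"twist": 0}]'

```text
clock: 18.8
position: [0.5078, -0.2159, 0.1885]
ee_rot: [3.092, 0.554, -0.0]
force: [0.3, -0.6, -3.7]
width: 0.259
gripper_force: 25.0
```

Run:
```python
from h import *
o=arm.observe();print(o["position"],yaw(),o["width"]*92,o["force"],inrack())
# target front point: tcp at rack(-235,29.7)
go(hk(RK,[-235,29.7,o["position"][2]*1000]),-.14)
```

```text
[ 0.50783935 -0.21594893  0.18853428] 0.35442051132305247 23.789462960724055 [ 0.2812119  -0.64111673 -3.68936456] [-136.44779798  -93.5041299   188.53427798]
twist 0.3148 shift [-0.0986 -0.1232 -0.    ] rows>= 4.0
```

>>> move_arm --motion '[{"tx": -0.01,"ty": 0,"tz": 0,"twist": 0.0787},{"tx": 0,"ty": 0,"tz": 0,"twist": 0.0787},{"tx": 0,"ty": 0,"tz": 0,"twist": 0.0787},{"tx": 0,"ty": 0,"tz": 0,"twist": 0.0787},{"tx": -0.03,"ty": 0,"tz": 0,"twist": 0},{"tx": -0.03,"ty": 0,"tz": 0,"twist": 0},{"tx": -0.026,"ty": -0.013,"tz": 0,"twist": 0},{"tx": 0,"ty": -0.03,"tz": 0,"twist": 0},{"tx": 0,"ty": -0.03,"tz": 0,"twist": 0},{"tx": 0,"ty": -0.03,"tz": 0,"twist": 0},{"tx": 0,"ty": -0.016,"tz": 0,"twist": 0},{"tx": 0,"ty": 0,"tz": 0,"twist": 0}]'

```text
clock: 20.0
position: [0.4294, -0.0869, 0.1876]
ee_rot: [-3.134, 0.213, 0.004]
force: [0.4, -0.4, -3.9]
width: 0.263
gripper_force: 25.0
```

Run:
```python
from h import *
for i in range(3): arm.get_image("top")
o=arm.observe();print(o["position"],yaw(),o["width"]*92,o["force"],inrack())
p=o["position"];C=[p[0],p[1],p[2]-.124,yaw(),0]
m,cf=mask("top","caddy",proj("top",hk(C,[0,0,20]))[0],40)
if m is not None: print(cf,m.sum(),fit("caddy",{"top":m},C),C)
go(hk(RK,[-132,29.7,o["position"][2]*1000]),-.14)
H=[*hk(RK,[-1,29.7,130]),-.14,-.035]
print([hk(H,[-130,y,4]) for y in(-31,0,31)])
for d in arm.place_of("scene","hook_bar")[:3]:
    print(d["conf"],np.array(d["point"])*[512,384],inrack(at_z("scene",d["point"],.1295)),proj("scene",hk(H,[-130,0,4])))
```

```text
[ 0.42936446 -0.09024389  0.18811203] -0.14046601455817997 23.764369491982002 [ 0.16881908 -0.10594203 -2.66227725] [-231.69615933   20.0203838   188.11203494]
0.51 172 (array([ 0.44920782, -0.09062532,  0.06411203, -0.25981033,  0.        ]), np.float64(0.14321398834304747)) [np.float64(0.4293644634814675), np.float64(-0.09024389198259382), np.float64(0.0641120349438305), np.float64(-0.14046601455817997), 0]
twist -0.0008 shift [ 0.0995 -0.0099  0.0002] rows>= 3.0
[array([ 0.52604181, -0.12540713,  0.12934161]), array([ 0.530365  , -0.09471044,  0.12949299]), array([ 0.53468819, -0.06401374,  0.12964436])]
0.74 [356.9152 261.1968] [-105.73962008  453.41010717  129.5       ] [[256.70903741 175.60168726]]
0.64 [254.9248 171.6096] [-138.91533474   14.05337369  129.5       ] [[256.70903741 175.60168726]]
```

>>> move_arm --motion '[{"tx": 0,"ty": -0.005,"tz": 0,"twist": 0},{"tx": 0.01,"ty": -0.0049,"tz": 0,"twist": 0},{"tx": 0.02,"ty": 0,"tz": 0,"twist": 0},{"tx": 0.02,"ty": 0,"tz": 0,"twist": 0},{"tx": 0.02,"ty": 0,"tz": 0,"twist": 0},{"tx": 0.02,"ty": 0,"tz": 0,"twist": 0},{"tx": 0.0085,"ty": 0,"tz": 0,"twist": 0},{"tx": 0,"ty": 0,"tz": 0,"twist": 0},{"tx": 0,"ty": 0,"tz": 0,"twist": 0},{"tx": 0,"ty": 0,"tz": 0,"twist": 0},{"tx": 0,"ty": 0,"tz": 0,"twist": 0}]'

```text
clock: 21.35
position: [0.5285, -0.0934, 0.1892]
ee_rot: [-3.134, 0.22, 0.0]
force: [0.1, -0.4, -3.9]
width: 0.262
gripper_force: 25.0
```

Run:
```python
from h import *
o=arm.observe();print(o["position"],yaw(),o["force"],inrack())
p=o["position"];C=[p[0],p[1],p[2]-.124,yaw(),0]
H=[*hk(RK,[-1,29.7,130]),-.14,-.035]
overlay("scene",[("caddy",C),("hook",H)],(200,310,120,240),5,"pics/o10.png")
```

```text
[ 0.52845388 -0.09342084  0.18916469] -0.13994505885165365 [ 0.12268719 -0.41505842 -3.88375052] [-133.13291275   30.70176311  189.16468531]
```

View pics/o10.png

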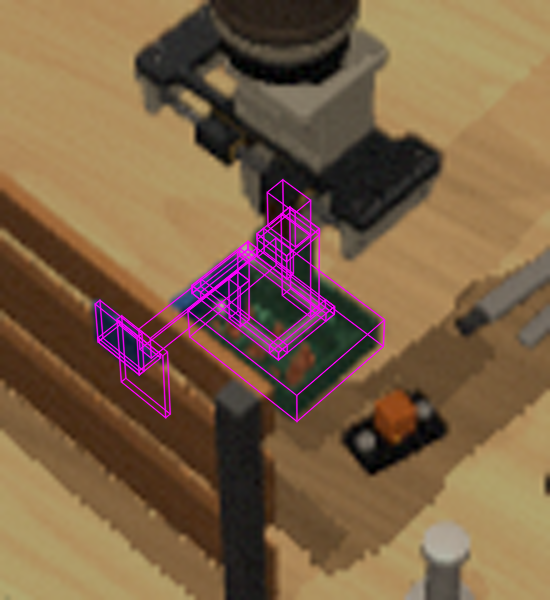

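The caddy's tray (crop (290,350)) and hook agree with the models; lip is above the bar. Lowering.

>>> move_arm --motion '[{"tx": 0,"ty": 0,"tz": 0.009,"twist": 0},{"tx": 0,"ty": 0,"tz": 0.009,"twist": 0},{"tx": 0,"ty": 0,"tz": 0.009,"twist": 0},{"tx": 0,"ty": 0,"tz": 0.007,"twist": 0},{"tx": 0,"ty": 0,"tz": 0,"twist": 0},{"tx": 0,"ty": 0,"tz": 0,"twist": 0},{"tx": 0,"ty": 0,"tz": 0,"twist": 0}]'

```text
clock: 22.1
position: [0.5294, -0.0936, 0.1553]
ee_rot: [3.134, -0.22, 0.001]
force: [0.7, -0.1, -3.9]
width: 0.259
gripper_force: 25.0
```

>>> move_arm --motion '[{"tx": 0,"ty": 0,"tz": 0.003,"twist": 0},{"tx": 0,"ty": 0,"tz": 0.003,"twist": 0},{"tx": 0,"ty": 0,"tz": 0,"twist": 0},{"tx": 0,"ty": 0,"tz": 0,"twist": 0},{"tx": 0,"ty": 0,"tz": 0,"twist": 0}]'

```text
clock: 22.6
position: [0.5291, -0.0935, 0.1491]
ee_rot: [3.134, -0.22, 0.0]
force: [0.2, 0.3, -3.4]
width: 0.26
gripper_force: 25.0
```

>>> move_arm --motion '[{"tx": 0,"ty": 0,"tz": 0.002,"twist": 0},{"tx": 0,"ty": 0,"tz": 0,"twist": 0},{"tx": 0,"ty": 0,"tz": 0,"twist": 0}]'

```text
clock: 22.9
position: [0.529, -0.0935, 0.147]
ee_rot: [3.134, -0.22, -0.0]
force: [0.4, -0.8, -3.0]
width: 0.259
gripper_force: 25.0
```

>>> move_arm --motion '[{"tx": 0,"ty": 0,"tz": 0.002,"twist": 0},{"tx": 0,"ty": 0,"tz": 0,"twist": 0},{"tx": 0,"ty": 0,"tz": 0,"twist": 0}]'

```text
clock: 23.2
position: [0.5294, -0.0935, 0.1461]
ee_rot: [-3.134, 0.22, -0.002]
force: [-4.3, 0.1, 8.5]
width: 0.262
gripper_force: 25.0
```

>>> move_arm --motion '[{"tx": 0,"ty": 0,"tz": -0.001,"twist": 0},{"tx": 0,"ty": 0,"tz": 0,"twist": 0},{"tx": 0,"ty": 0,"tz": 0,"twist": 0}]' --squeeze 5

```text
clock: 23.5
position: [0.5294, -0.0935, 0.1463]
ee_rot: [3.134, -0.22, 0.001]
force: [-1.1, 0.7, 2.3]
width: 0.259
gripper_force: 5.0
```

>>> move_arm --motion '[{"tx": 0,"ty": 0,"tz": 0,"twist": 0},{"tx": 0,"ty": 0,"tz": 0,"twist": 0},{"tx": 0,"ty": 0,"tz": 0,"twist": 0},{"tx": 0,"ty": 0,"tz": 0,"twist": 0},{"tx": 0,"ty": 0,"tz": 0,"twist": 0},{"tx": 0,"ty": 0,"tz": 0,"twist": 0}]' --gripper 0.2

```text
clock: 24.1
position: [0.5291, -0.0935, 0.146]
ee_rot: [3.134, -0.22, -0.0]
force: [-0.5, -0.1, 0.1]
width: 0.399
gripper_force: 0.0
```

>>> move_arm --motion '[{"tx": 0,"ty": 0,"tz": -0.01,"twist": 0},{"tx": 0,"ty": 0,"tz": -0.02,"twist": 0},{"tx": 0,"ty": 0,"tz": -0.03,"twist": 0},{"tx": 0,"ty": 0,"tz": -0.03,"twist": 0},{"tx": -0.03,"ty": 0,"tz": -0.03,"twist": 0},{"tx": -0.04,"ty": -0.02,"tz": 0,"twist": 0},{"tx": -0.04,"ty": -0.03,"tz": 0,"twist": 0},{"tx": -0.02,"ty": -0.04,"tz": 0,"twist": 0},{"tx": 0,"ty": -0.04,"tz": 0,"twist": 0},{"tx": 0,"ty": -0.04,"tz": 0,"twist": 0},{"tx": 0,"ty": -0.04,"tz": 0,"twist": 0},{"tx": 0,"ty": 0,"tz": 0,"twist": 0}]'

```text
clock: 25.3
position: [0.4297, 0.1381, 0.2669]
ee_rot: [-3.132, 0.208, -0.002]
force: [-0.4, -0.7, -0.2]
width: 0.401
gripper_force: 0.0
```

Run:
```python
from h import *
for i in range(3): arm.get_image("top")
o=arm.observe();print(o["position"],yaw(),o["force"],inrack(),o["clock"],o["joints"].round(2))
H=[*hk(RK,[-1,29.7,130]),-.14,-.035];C=[*hk(RK,[-133,30,22]),-.14,0]
for c in("top","scene"):
    m,cf=mask(c,"caddy",proj(c,hk(C,[4,0,20]))[0],40)
    if m is not None: print(c,cf,m.sum(),fit("caddy",{c:m},C),C)
ims={c:arm.get_image(c) for c in("top","scene")}
for c in ims:
    for d in arm.regions_of(c,"clamp1"):
        p=np.array(d["point"]);px=ims[c][d["region"]].astype(int)
        om=(px[:,0]>150)&(px[:,2]<80)&(px[:,0]-px[:,1]>40)
        yx=np.argwhere(d["region"])[om]
        print(c,(p*[512,384]).round(),round(d["conf"],2),d["region"].sum(),om.sum(), None if om.sum()<5 else at_z(c,(yx.mean(0)[::-1]+.5)/[512,384],.04).round(4))
s=cv2.resize(np.hstack([ims["top"][120:300,80:400],]),None,fx=2.5,fy=2.5,interpolation=2);cv2.imwrite("pics/t11.png",s[:,:,::-1])
```

```text
[0.42956306 0.1319399  0.26632189] -0.13994319429763294 [0.07932095 0.57888565 0.53529385] [-262.50372341  240.05803766  266.3218925 ] 25.45 [-0.32  0.12 -0.11  1.91  0.02  1.11 -2.15]
top 0.81 857 (array([ 0.53049314, -0.09608232,  0.022     , -0.15866638,  0.        ]), np.float64(0.7693174138319442)) [np.float64(0.5284875659430464), np.float64(-0.09413428586593743), np.float64(0.022), -0.14, 0]
scene 0.65 576 (array([ 0.50306901, -0.11156464,  0.022     , -0.1355579 ,  0.        ]), np.float64(0.6297416162726773)) [np.float64(0.5284875659430464), np.float64(-0.09413428586593743), np.float64(0.022), -0.14, 0]
top [214. 139.] 0.85 235 0 None
top [248. 226.] 0.65 288 58 [ 0.5188 -0.0135  0.04  ]
top [288. 129.] 0.64 292 0 None
top [213. 238.] 0.63 243 56 [0.4597 0.1001 0.04  ]
scene [261. 279.] 0.74 257 0 None
scene [205. 250.] 0.68 205 0 None
scene [282. 207.] 0.56 205 28 [ 0.5182 -0.0104  0.04  ]
scene [320. 210.] 0.47 170 10 [0.4609 0.1079 0.04  ]
```

View pics/t11.png

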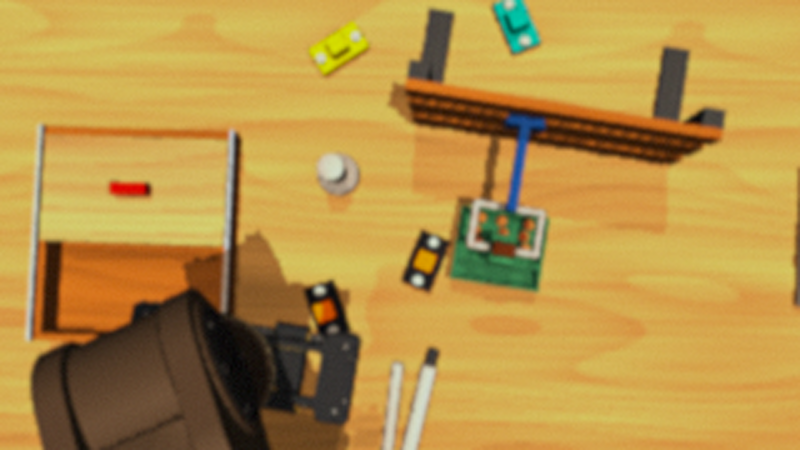

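The caddy hangs on the front bar (crop (500,240)) and the hook sits in the rack; two orange clamps are at crop (425,260) and (325,310); the box cover is open with its red fin at (130,188). Next clamps.

Run:
```python
from h import *
def red(c):
    im=arm.get_image(c);h=cv2.cvtColor(im,cv2.COLOR_RGB2HSV)
    m=((h[...,0]<6)|(h[...,0]>174))&(h[...,1]>190)&(h[...,2]>90)
    box=proj(c,np.array([.59,.31,.078]))[0];yx=np.argwhere(m);yx=yx[np.linalg.norm(yx[:,::-1]-box,axis=1)<20]
    return (yx.mean(0)[::-1]+.5)/[512,384],len(yx)
a,na=red("scene");b,nb=red("top");print(na,nb,tri(a,b),at_z("top",b,.085),at_z("scene",a,.080))
m,cf=mask("top","box",proj("top",np.array([.54,.31,.03]))[0],40)
print(cf,m.sum(),fit("box",{"top":m},[.4834,.3171,0,0,0]))
m,cf=mask("scene","box",proj("scene",np.array([.54,.31,.03]))[0],40)
if m is not None: print(cf,m.sum(),fit("box",{"scene":m},[.4834,.3171,0,0,0]))
m0=np.load("m_box.npz")["top"];print(fit("box",{"top":m0},[.4834,.3171,0,0,0]))
```

```text
80 53 (array([0.59173246, 0.31403533, 0.07367716]), np.float64(0.0015347780158538142)) [0.59130848 0.3100181  0.085     ] [0.59466553 0.31540345 0.08      ]
0.63 6262 (array([ 0.48297037,  0.32029735,  0.        , -0.01412507,  0.        ]), np.float64(0.8627832172775795))
0.63 5638 (array([ 0.48168535,  0.31433989,  0.        , -0.00798082,  0.        ]), np.float64(0.9637052371933225))
(array([ 0.4827551 ,  0.31728857,  0.        , -0.01360601,  0.        ]), np.float64(0.9700183849526234))
```

>>> move_arm --motion '[{"tx": -0.01,"ty": -0.04,"tz": 0,"twist": 0},{"tx": -0.01,"ty": -0.04,"tz": 0,"twist": 0},{"tx": -0.01,"ty": -0.03,"tz": 0,"twist": 0},{"tx": 0,"ty": 0,"tz": 0,"twist": 0}]' --gripper -0.09

```text
clock: 26.35
position: [0.4137, 0.2504, 0.266]
ee_rot: [-3.133, 0.209, 0.001]
force: [-0.8, 0.2, -0.8]
width: 0.542
gripper_force: 0.0
```

```bash
cat >> h.py <<'E'
def orange(c,near,z=.041):
    im=arm.get_image(c).astype(int);m=(im[...,0]>150)&(im[...,2]<80)&(im[...,0]-im[...,1]>40)&(im[...,1]>70)
    q=proj(c,np.array([*near,z]))[0];yx=np.argwhere(m);yx=yx[np.linalg.norm(yx[:,::-1]-q,axis=1)<12]
    return (at_z(c,(yx.mean(0)[::-1]+.5)/[512,384],z).round(4),len(yx)) if len(yx)>5 else None
def clamps(ps,c="top"):
    for p in ps:
        m,cf=mask(c,"clamp1",proj(c,np.array([*p[:2],.02]))[0],14)
        r=None
        if m is not None: r=[max((fit("clamp",{c:m},[p[0],p[1],0,y,0]) for y in(p[2],p[2]+.5,p[2]-.5)),key=lambda t:t[1])]
        print(r,cf,orange(c,p[:2]),orange("scene",p[:2],.033))
E
python3 - <<'E'
from h import *
clamps([(.519,-.0135,-.38),(.46,.10,.385)])
o=arm.observe();print(o["position"],yaw())
E
```

```text
[(array([ 0.51849126, -0.01334453,  0.        , -0.36289321,  0.        ]), np.float64(0.9083665338645418))] 0.78 (array([ 0.5142, -0.0161,  0.041 ]), 136) (array([ 0.5148, -0.0141,  0.033 ]), 36)
[(array([0.46083269, 0.1006087 , 0.        , 0.40535173, 0.        ]), np.float64(0.8716490658001624))] 0.56 (array([0.4587, 0.1036, 0.041 ]), 159) (array([0.4567, 0.1005, 0.033 ]), 29)
[0.41566698 0.24440456 0.26601621] -0.14201724328909265
```

Run:
```python
from h import *
go([.460,.101,.12],.40)
```

```text
twist -0.3451 shift [-0.015   0.1493  0.146 ] rows>= 5.0
```

>>> move_arm --motion '[{"tx": 0,"ty": 0,"tz": 0,"twist": -0.0863},{"tx": 0,"ty": 0,"tz": 0,"twist": -0.0863},{"tx": 0,"ty": 0,"tz": 0,"twist": -0.0863},{"tx": 0,"ty": 0,"tz": 0,"twist": -0.0863},{"tx": -0.003,"ty": 0.03,"tz": 0.029,"twist": 0},{"tx": -0.003,"ty": 0.03,"tz": 0.029,"twist": 0},{"tx": -0.003,"ty": 0.03,"tz": 0.029,"twist": 0},{"tx": -0.003,"ty": 0.03,"tz": 0.029,"twist": 0},{"tx": -0.003,"ty": 0.0293,"tz": 0.03,"twist": 0},{"tx": 0,"ty": 0,"tz": 0,"twist": 0},{"tx": 0,"ty": 0,"tz": 0,"twist": 0}]'

```text
clock: 27.75
position: [0.4598, 0.1011, 0.1197]
ee_rot: [3.079, 0.623, -0.002]
force: [-0.4, -0.1, -0.2]
width: 0.542
gripper_force: 0.0
```

Run:
```python
from h import *
for i in range(2): print(orange("scene",(.46,.101),.033))
print(arm.observe()["position"],yaw());go([.460,.101,.020],.40)
```

```text
None
None
[0.46038673 0.10309899 0.12084583] 0.4023999891827955
twist 0.0015 shift [-0.0012  0.0018  0.1008] rows>= 3.0
```

>>> move_arm --motion '[{"tx": -0.001,"ty": 0.001,"tz": 0.025,"twist": 0},{"tx": 0,"ty": 0,"tz": 0.025,"twist": 0},{"tx": 0,"ty": 0,"tz": 0.025,"twist": 0},{"tx": 0,"ty": 0,"tz": 0.015,"twist": 0},{"tx": 0,"ty": 0,"tz": 0.01,"twist": 0},{"tx": 0,"ty": 0,"tz": 0,"twist": 0},{"tx": 0,"ty": 0,"tz": 0,"twist": 0}]'

```text
clock: 28.55
position: [0.4599, 0.1017, 0.0208]
ee_rot: [-3.078, -0.629, -0.002]
force: [0.9, 0.2, 0.1]
width: 0.545
gripper_force: 0.0
```

>>> move_arm --motion '[{"tx": 0,"ty": 0,"tz": 0,"twist": 0},{"tx": 0,"ty": 0,"tz": 0,"twist": 0},{"tx": 0,"ty": 0,"tz": 0,"twist": 0},{"tx": 0,"ty": 0,"tz": 0,"twist": 0},{"tx": 0,"ty": 0,"tz": 0,"twist": 0}]' --gripper 1 --squeeze 20

```text
clock: 29.05
position: [0.4596, 0.1011, 0.0203]
ee_rot: [3.078, 0.628, 0.001]
force: [0.1, -0.4, 4.6]
width: 0.244
gripper_force: 19.8
```

>>> move_arm --motion '[{"tx": 0,"ty": 0,"tz": -0.03,"twist": 0},{"tx": 0,"ty": 0,"tz": -0.04,"twist": 0},{"tx": 0,"ty": 0,"tz": -0.04,"twist": 0},{"tx": 0,"ty": 0,"tz": -0.02,"twist": 0.086},{"tx": 0,"ty": 0,"tz": 0,"twist": 0.086},{"tx": 0,"ty": 0,"tz": 0,"twist": 0.086},{"tx": 0,"ty": 0,"tz": 0,"twist": 0},{"tx": 0,"ty": 0,"tz": 0,"twist": 0}]'

```text
clock: 29.85
position: [0.4591, 0.1011, 0.1498]
ee_rot: [3.141, 0.002, -0.001]
force: [-0.7, 1.0, -0.5]
width: 0.239
gripper_force: 19.8
```

Run:
```python
from h import *
o=arm.observe();print(o["position"],yaw(),o["width"]*92,o["force"])
BX=[.483,.3155,0,-.01,0]
go(hk(BX,[-2,45,150]),-.01);go(hk(BX,[-2,-45,150]),-.01)
```

```text
[0.45912382 0.10113662 0.14983014] 0.0012898362065668304 22.00024387583115 [-0.71068264  0.98740208 -0.54809292]
twist 0.0072 shift [ 1.970e-02 -2.596e-01 -2.000e-04] rows>= 6.0
twist 0.0072 shift [ 0.0197 -0.1696 -0.0002] rows>= 4.0
```

>>> move_arm --motion '[{"tx": 0.003,"ty": -0.035,"tz": 0,"twist": 0.007},{"tx": 0.003,"ty": -0.04,"tz": 0,"twist": 0},{"tx": 0.003,"ty": -0.04,"tz": 0,"twist": 0},{"tx": 0.003,"ty": -0.04,"tz": 0,"twist": 0},{"tx": 0.003,"ty": -0.04,"tz": 0,"twist": 0},{"tx": 0.003,"ty": -0.04,"tz": 0,"twist": 0},{"tx": 0.002,"ty": -0.0246,"tz": 0,"twist": 0},{"tx": 0,"ty": 0,"tz": 0,"twist": 0},{"tx": 0,"ty": 0,"tz": 0,"twist": 0},{"tx": 0,"ty": 0,"tz": 0,"twist": 0}]'

```text
clock: 30.85
position: [0.4828, 0.3588, 0.1496]
ee_rot: [3.14, -0.022, -0.001]
force: [-0.1, -0.1, -1.2]
width: 0.241
gripper_force: 19.8
```

Run:
```python
from h import *
o=arm.observe();print(o["position"],yaw(),o["width"]*92)
BX=[.483,.3155,0,-.01,0]
go(hk(BX,[-2,45,28]),-.01)
```

```text
[0.48280739 0.35883794 0.14958893] -0.013987103477517424 22.176581875022876
twist -0.0025 shift [-0.0014 -0.0017  0.1216] rows>= 3.0
```

>>> move_arm --motion '[{"tx": 0,"ty": 0,"tz": 0.03,"twist": 0},{"tx": 0,"ty": 0,"tz": 0.03,"twist": 0},{"tx": 0,"ty": 0,"tz": 0.03,"twist": 0},{"tx": 0,"ty": 0,"tz": 0.02,"twist": 0},{"tx": 0,"ty": 0,"tz": 0.0115,"twist": 0},{"tx": 0,"ty": 0,"tz": 0,"twist": 0},{"tx": 0,"ty": 0,"tz": 0,"twist": 0}]'

```text
clock: 31.55
position: [0.4832, 0.3603, 0.0293]
ee_rot: [-3.141, 0.023, -0.001]
force: [0.5, -0.3, 0.5]
width: 0.242
gripper_force: 19.9
```

>>> move_arm --motion '[{"tx": 0,"ty": 0,"tz": 0,"twist": 0},{"tx": 0,"ty": 0,"tz": 0,"twist": 0},{"tx": 0,"ty": 0,"tz": 0,"twist": 0},{"tx": 0,"ty": 0,"tz": 0,"twist": 0}]' --gripper 0.22

```text
clock: 31.95
position: [0.4828, 0.3606, 0.0289]
ee_rot: [-3.141, 0.022, -0.001]
force: [-0.2, -0.4, 0.3]
width: 0.39
gripper_force: 0.0
```

>>> move_arm --motion '[{"tx": 0,"ty": 0,"tz": -0.02,"twist": 0},{"tx": 0,"ty": 0,"tz": -0.04,"twist": 0},{"tx": 0,"ty": 0,"tz": -0.04,"twist": 0},{"tx": 0,"ty": 0,"tz": -0.04,"twist": 0},{"tx": 0,"ty": 0,"tz": -0.04,"twist": 0},{"tx": 0,"ty": 0,"tz": 0,"twist": 0}]'

```text
clock: 32.55
position: [0.485, 0.3626, 0.2147]
ee_rot: [-3.135, 0.022, -0.012]
force: [1.8, 0.7, 0.6]
width: 0.39
gripper_force: 0.0
```

Run:
```python
from h import *
o=arm.observe();print(o["position"],yaw(),o["width"]*92)
clamps([(.5185,-.0135,-.36)])
ims={c:arm.get_image(c) for c in("top","scene")}
for c in ims:
    for d in arm.regions_of(c,"clamp1"):
        px=ims[c][d["region"]].astype(int);om=(px[:,0]>150)&(px[:,2]<80)&(px[:,0]-px[:,1]>40)&(px[:,1]>70)
        print(c,(np.array(d["point"])*[512,384]).round(),round(d["conf"],2),om.sum())
A=[.5185,-.0135,-.36]
for y in(1.40,1.45): print(inrack([*A[:2],0]),go([*A[:2],.15],y))
```

```text
[0.48495509 0.36263724 0.21470602] -0.014027029546011465 35.87407239719436
[(array([ 0.52039045, -0.01323305,  0.        , -0.36717854,  0.        ]), np.float64(0.8027444253859348))] 0.81 (array([ 0.5136, -0.0146,  0.041 ]), 129) (array([ 0.5147, -0.0137,  0.033 ]), 35)
top [214. 138.] 0.73 22
top [128. 234.] 0.64 0
top [285. 129.] 0.56 0
top [248. 225.] 0.54 61
scene [279. 209.] 0.73 34
scene [204. 247.] 0.59 0
scene [385. 253.] 0.56 6
scene [261. 278.] 0.5 0
twist -0.9001 shift [-0.3618  0.0994  0.057 ] rows>= 10.0
[-154.14180696  108.45166365    0.        ] None
twist -0.932 shift [-0.3663  0.0812  0.057 ] rows>= 10.0
[-154.14180696  108.45166365    0.        ] None
```

>>> move_arm --motion '[{"tx": 0,"ty": 0,"tz": 0,"twist": -0.0847},{"tx": 0,"ty": 0,"tz": 0,"twist": -0.0847},{"tx": 0,"ty": 0,"tz": 0,"twist": -0.0847},{"tx": 0,"ty": 0,"tz": 0,"twist": -0.0847},{"tx": 0,"ty": 0,"tz": 0,"twist": -0.0847},{"tx": 0,"ty": 0,"tz": 0,"twist": -0.0847},{"tx": 0,"ty": 0,"tz": 0,"twist": -0.0847},{"tx": 0,"ty": 0,"tz": 0,"twist": -0.0847},{"tx": 0,"ty": 0,"tz": 0,"twist": -0.0847},{"tx": 0,"ty": 0,"tz": 0,"twist": -0.0847},{"tx": 0,"ty": 0,"tz": 0,"twist": -0.0847},{"tx": 0,"ty": 0,"tz": 0,"twist": 0}]' --gripper 0.02

```text
clock: 34.1
position: [0.4824, 0.3601, 0.2075]
ee_rot: [-2.35, -2.085, 0.003]
force: [0.2, 0.5, 0.4]
width: 0.492
gripper_force: 0.0
```

Run:
```python
from h import *
arm.get_image("top");clamps([(.5185,-.0135,-.36)])
print(arm.observe()["position"],yaw())
y=1.45;t=np.array([.5175+.006*np.cos(y),-.0135+.006*np.sin(y),.15]);go(t,y)
```

```text
[(array([ 0.51901222, -0.0130298 ,  0.        , -0.41462384,  0.        ]), np.float64(0.9069965870307167))] 0.51 (array([ 0.5136, -0.0147,  0.041 ]), 132) (array([ 0.5148, -0.0141,  0.033 ]), 36)
[0.48252424 0.36040045 0.20814449] 1.4464828051729095
twist -0.0022 shift [-0.361   0.0798  0.0581] rows>= 8.0
```

>>> move_arm --motion '[{"tx": -0.02,"ty": 0.005,"tz": 0,"twist": -0.002},{"tx": -0.038,"ty": 0.0085,"tz": 0.005,"twist": 0},{"tx": -0.038,"ty": 0.0085,"tz": 0.006,"twist": 0},{"tx": -0.038,"ty": 0.0085,"tz": 0.006,"twist": 0},{"tx": -0.038,"ty": 0.0085,"tz": 0.006,"twist": 0},{"tx": -0.038,"ty": 0.0085,"tz": 0.006,"twist": 0},{"tx": -0.038,"ty": 0.0085,"tz": 0.007,"twist": 0},{"tx": -0.038,"ty": 0.0085,"tz": 0.007,"twist": 0},{"tx": -0.038,"ty": 0.0085,"tz": 0.007,"twist": 0},{"tx": -0.037,"ty": 0.0068,"tz": 0.008,"twist": 0},{"tx": 0,"ty": 0,"tz": 0,"twist": 0},{"tx": 0,"ty": 0,"tz": 0,"twist": 0}]'

```text
clock: 35.5
position: [0.5192, -0.0082, 0.1504]
ee_rot: [-2.353, -2.082, 0.0]
force: [0.0, 1.0, 0.1]
width: 0.489
gripper_force: 0.0
```

Run:
```python
from h import *
for i in range(3): print(orange("scene",(.517,-.0135),.033))
print(arm.observe()["position"],yaw())
y=1.45;t=np.array([.5175+.006*np.cos(y),-.0135+.006*np.sin(y),.024]);go(t,y);print(inrack())
```

```text
(array([ 0.512 , -0.0221,  0.033 ]), 11)
(array([ 0.5126, -0.0211,  0.033 ]), 14)
(array([ 0.5133, -0.0206,  0.033 ]), 14)
[ 0.51944767 -0.00578707  0.15087945] 1.4541077703419572
twist 0.0026 shift [-0.0019 -0.001   0.1269] rows>= 3.0
[-154.27969254  116.22136734  150.87944684]
```

>>> move_arm --motion '[{"tx": 0,"ty": -0.001,"tz": 0.03,"twist": 0},{"tx": 0,"ty": 0,"tz": 0.03,"twist": 0},{"tx": 0,"ty": 0,"tz": 0.03,"twist": 0},{"tx": 0,"ty": 0,"tz": 0.02,"twist": 0},{"tx": 0,"ty": 0,"tz": 0.008,"twist": 0},{"tx": 0,"ty": 0,"tz": 0.008,"twist": 0},{"tx": 0,"ty": 0,"tz": 0,"twist": 0},{"tx": 0,"ty": 0,"tz": 0,"twist": 0}]'

```text
clock: 36.45
position: [0.5189, -0.007, 0.0253]
ee_rot: [2.348, 2.086, 0.002]
force: [0.1, 0.1, 0.5]
width: 0.494
gripper_force: 0.0
```

>>> move_arm --motion '[{"tx": 0,"ty": 0,"tz": 0,"twist": 0},{"tx": 0,"ty": 0,"tz": 0,"twist": 0},{"tx": 0,"ty": 0,"tz": 0,"twist": 0},{"tx": 0,"ty": 0,"tz": 0,"twist": 0},{"tx": 0,"ty": 0,"tz": 0,"twist": 0}]' --gripper 1 --squeeze 20

```text
clock: 36.95
position: [0.5188, -0.0074, 0.025]
ee_rot: [2.348, 2.086, 0.001]
force: [-0.7, -0.4, 5.9]
width: 0.261
gripper_force: 18.8
```

>>> move_arm --motion '[{"tx": 0,"ty": 0,"tz": -0.01,"twist": 0},{"tx": 0.005,"ty": 0,"tz": -0.02,"twist": 0},{"tx": 0.01,"ty": 0,"tz": -0.03,"twist": 0},{"tx": 0.01,"ty": 0,"tz": -0.04,"twist": 0},{"tx": 0.01,"ty": 0,"tz": -0.04,"twist": 0},{"tx": 0,"ty": 0,"tz": 0,"twist": 0},{"tx": 0,"ty": 0,"tz": 0,"twist": 0}]'

```text
clock: 37.65
position: [0.5227, 0.0276, 0.1656]
ee_rot: [2.347, 2.086, 0.002]
force: [0.2, -0.0, -1.1]
width: 0.265
gripper_force: 18.7
```

Run:
```python
from h import *
o=arm.observe();print(o["position"],yaw(),o["width"]*92,o["force"],o["gripper_force"])
```

```text
[0.52265324 0.02759694 0.16559365] 1.4531553616897719 24.417008448389275 [ 0.20556349 -0.03698755 -1.05424178] 18.67844103835523
```

>>> move_arm --motion '[{"tx": 0,"ty": 0,"tz": 0,"twist": 0.0847},{"tx": 0,"ty": 0,"tz": 0,"twist": 0.0847},{"tx": 0,"ty": 0,"tz": 0,"twist": 0.0847},{"tx": 0,"ty": 0,"tz": 0,"twist": 0.0847},{"tx": 0,"ty": 0,"tz": 0,"twist": 0.0847},{"tx": 0,"ty": 0,"tz": 0,"twist": 0.0847},{"tx": 0,"ty": 0,"tz": 0,"twist": 0.0847},{"tx": 0,"ty": 0,"tz": 0,"twist": 0.0847},{"tx": 0,"ty": 0,"tz": 0,"twist": 0.0847},{"tx": 0,"ty": 0,"tz": 0,"twist": 0.0847},{"tx": 0,"ty": 0,"tz": 0,"twist": 0.0847},{"tx": 0,"ty": 0,"tz": 0,"twist": 0}]'

```text
clock: 38.85
position: [0.5212, 0.0268, 0.1631]
ee_rot: [3.141, -0.021, -0.005]
force: [-1.1, -0.3, -0.7]
width: 0.265
gripper_force: 18.7
```

Run:
```python
from h import *
o=arm.observe();print(o["position"],yaw(),o["width"]*92)
go(hk([.483,.3155,0,-.01,0],[5,-45,160]),-.01)
```

```text
[0.52122152 0.02682659 0.16314583] -0.013458508414753836 24.336622105921688
twist -0.0022 shift [-0.0361 -0.2433  0.0031] rows>= 5.0
```

>>> move_arm --motion '[{"tx": -0.004,"ty": -0.025,"tz": 0,"twist": 0},{"tx": -0.005,"ty": -0.035,"tz": 0,"twist": 0},{"tx": -0.005,"ty": -0.035,"tz": 0,"twist": 0},{"tx": -0.005,"ty": -0.035,"tz": 0,"twist": 0},{"tx": -0.005,"ty": -0.035,"tz": 0,"twist": 0},{"tx": -0.005,"ty": -0.035,"tz": 0,"twist": 0},{"tx": -0.005,"ty": -0.028,"tz": 0,"twist": 0},{"tx": -0.002,"ty": -0.0153,"tz": 0,"twist": 0},{"tx": 0,"ty": 0,"tz": 0,"twist": 0},{"tx": 0,"ty": 0,"tz": 0,"twist": 0},{"tx": 0,"ty": 0,"tz": 0,"twist": 0}]'

```text
clock: 39.95
position: [0.4896, 0.2688, 0.1642]
ee_rot: [3.14, -0.02, -0.0]
force: [0.2, 0.5, -0.7]
width: 0.262
gripper_force: 18.7
```

Run:
```python
from h import *
o=arm.observe();print(o["position"],yaw(),o["width"]*92)
go(hk([.483,.3155,0,-.01,0],[5,-45,34]),-.01)
```

```text
[0.48959642 0.26882164 0.16423327] -0.012658162370595444 24.09470946880085
twist -0.0017 shift [-0.0021 -0.0016  0.1302] rows>= 3.0
```

>>> move_arm --motion '[{"tx": -0.002,"ty": -0.0016,"tz": 0.03,"twist": 0},{"tx": 0,"ty": 0,"tz": 0.03,"twist": 0},{"tx": 0,"ty": 0,"tz": 0.03,"twist": 0},{"tx": 0,"ty": 0,"tz": 0.02,"twist": 0},{"tx": 0,"ty": 0,"tz": 0.012,"twist": 0},{"tx": 0,"ty": 0,"tz": 0.008,"twist": 0},{"tx": 0,"ty": 0,"tz": 0,"twist": 0},{"tx": 0,"ty": 0,"tz": 0,"twist": 0}]'

```text
clock: 40.75
position: [0.4877, 0.2728, 0.0353]
ee_rot: [-3.141, 0.017, -0.002]
force: [0.7, 0.4, -0.6]
width: 0.268
gripper_force: 18.7
```

>>> move_arm --motion '[{"tx": 0,"ty": 0,"tz": 0,"twist": 0},{"tx": 0,"ty": 0,"tz": 0,"twist": 0},{"tx": 0,"ty": 0,"tz": 0,"twist": 0},{"tx": 0,"ty": 0,"tz": 0,"twist": 0}]' --gripper 0.2

```text
clock: 41.15
position: [0.4872, 0.2729, 0.0349]
ee_rot: [-3.141, 0.017, -0.001]
force: [0.1, -0.6, 0.3]
width: 0.401
gripper_force: 0.0
```

>>> move_arm --motion '[{"tx": 0,"ty": 0,"tz": -0.02,"twist": 0},{"tx": 0,"ty": 0,"tz": -0.04,"twist": 0},{"tx": 0,"ty": 0,"tz": -0.04,"twist": 0},{"tx": 0,"ty": 0,"tz": -0.04,"twist": 0},{"tx": -0.04,"ty": 0,"tz": -0.04,"twist": 0},{"tx": -0.04,"ty": 0.04,"tz": 0,"twist": 0},{"tx": 0,"ty": 0.04,"tz": 0,"twist": 0},{"tx": 0,"ty": 0.04,"tz": 0,"twist": 0},{"tx": 0,"ty": 0.04,"tz": 0,"twist": 0},{"tx": 0,"ty": 0,"tz": 0,"twist": 0},{"tx": 0,"ty": 0,"tz": 0,"twist": 0}]'

```text
clock: 42.25
position: [0.4148, 0.1176, 0.2102]
ee_rot: [-3.141, 0.02, -0.001]
force: [0.3, 1.2, 0.4]
width: 0.397
gripper_force: 0.0
```

Run:
```python
from h import *
o=arm.observe();print(o["position"],yaw(),o["clock"])
t=cv2.resize(arm.get_image("top")[120:300,80:380],None,fx=2.5,fy=2.5,interpolation=2)
cv2.imwrite("pics/t12.png",t[:,:,::-1])
```

```text
[0.41475206 0.11760454 0.2101793 ] -0.013036346556863544 42.25
```

View pics/t12.png

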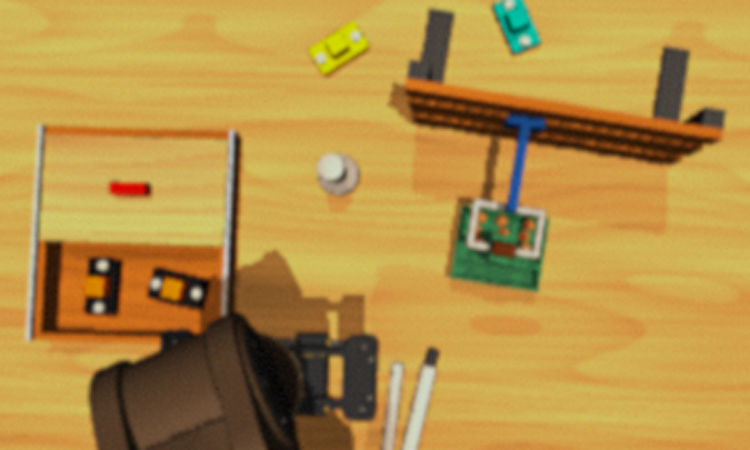

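Both clamps lie in the compartment (crop (97,287) and (178,288)); caddy and hook remain in place. Now the cover.

Run:
```python
from h import *
go([.64,.312,.18],-.01)
```

```text
twist -0.0006 shift [ 0.2233 -0.1956  0.0301] rows>= 6.0
```

>>> move_arm --motion '[{"tx": 0.02,"ty": -0.02,"tz": 0,"twist": 0},{"tx": 0.029,"ty": -0.025,"tz": 0,"twist": 0},{"tx": 0.029,"ty": -0.025,"tz": 0,"twist": 0},{"tx": 0.029,"ty": -0.025,"tz": 0,"twist": 0},{"tx": 0.029,"ty": -0.025,"tz": 0,"twist": 0},{"tx": 0.029,"ty": -0.025,"tz": 0.01,"twist": 0},{"tx": 0.029,"ty": -0.025,"tz": 0.01,"twist": 0},{"tx": 0.0293,"ty": -0.0256,"tz": 0.01,"twist": 0},{"tx": 0,"ty": 0,"tz": 0,"twist": 0},{"tx": 0,"ty": 0,"tz": 0,"twist": 0}]' --gripper 1

```text
clock: 43.3
position: [0.6391, 0.3135, 0.1781]
ee_rot: [3.141, -0.013, -0.004]
force: [-0.3, -0.3, -0.3]
width: 0.004
gripper_force: 0.0
```

Run:
```python
from h import *
print(arm.observe()["position"]);go([.64,.313,.074],-.01)
```

```text
[0.63914345 0.31354293 0.17814918]
twist 0.0011 shift [0.0009 0.0005 0.1041] rows>= 3.0
```

>>> move_arm --motion '[{"tx": 0,"ty": 0,"tz": 0.03,"twist": 0},{"tx": 0,"ty": 0,"tz": 0.03,"twist": 0},{"tx": 0,"ty": 0,"tz": 0.03,"twist": 0},{"tx": 0,"ty": 0,"tz": 0.014,"twist": 0},{"tx": -0.01,"ty": 0,"tz": 0,"twist": 0},{"tx": -0.01,"ty": 0,"tz": 0,"twist": 0},{"tx": -0.01,"ty": 0,"tz": 0,"twist": 0},{"tx": -0.01,"ty": 0,"tz": 0,"twist": 0},{"tx": -0.01,"ty": 0,"tz": 0,"twist": 0},{"tx": -0.01,"ty": 0,"tz": 0,"twist": 0}]'

```text
clock: 44.3
position: [0.58, 0.3125, 0.077]
ee_rot: [-3.14, 0.017, -0.003]
force: [3.1, 1.2, 1.7]
width: 0.008
gripper_force: 1.3
```

>>> move_arm --motion '[{"tx": -0.01,"ty": 0,"tz": 0,"twist": 0},{"tx": -0.01,"ty": 0,"tz": 0,"twist": 0},{"tx": -0.01,"ty": 0,"tz": 0,"twist": 0},{"tx": -0.01,"ty": 0,"tz": 0,"twist": 0},{"tx": -0.01,"ty": 0,"tz": 0,"twist": 0},{"tx": -0.006,"ty": 0,"tz": 0,"twist": 0},{"tx": -0.004,"ty": 0,"tz": 0,"twist": 0},{"tx": -0.004,"ty": 0,"tz": 0,"twist": 0},{"tx": -0.002,"ty": 0,"tz": 0,"twist": 0}]'

```text
clock: 45.2
position: [0.5137, 0.3128, 0.0757]
ee_rot: [3.142, -0.017, -0.0]
force: [2.2, 1.3, -0.7]
width: 0.003
gripper_force: 1.0
```

>>> move_arm --motion '[{"tx": -0.004,"ty": 0,"tz": 0,"twist": 0},{"tx": -0.003,"ty": 0,"tz": 0,"twist": 0},{"tx": -0.002,"ty": 0,"tz": 0,"twist": 0},{"tx": 0,"ty": 0,"tz": 0,"twist": 0}]'

```text
clock: 45.6
position: [0.5045, 0.3125, 0.0757]
ee_rot: [3.141, -0.017, -0.001]
force: [-0.8, -0.2, -0.2]
width: 0.008
gripper_force: 0.1
```

>>> move_arm --motion '[{"tx": -0.002,"ty": 0,"tz": 0,"twist": 0},{"tx": -0.002,"ty": 0,"tz": 0,"twist": 0},{"tx": 0,"ty": 0,"tz": 0,"twist": 0}]'

```text
clock: 45.9
position: [0.5017, 0.3125, 0.0758]
ee_rot: [3.141, -0.018, 0.002]
force: [4.7, 0.3, -2.6]
width: 0.008
gripper_force: 2.3
```

>>> move_arm --motion '[{"tx": -0.002,"ty": 0,"tz": 0,"twist": 0},{"tx": 0,"ty": 0,"tz": 0,"twist": 0},{"tx": 0,"ty": 0,"tz": 0,"twist": 0}]'

```text
clock: 46.2
position: [0.5016, 0.3125, 0.0759]
ee_rot: [-3.141, 0.019, -0.006]
force: [11.0, 1.5, -8.0]
width: 0.006
gripper_force: 5.5
```

>>> move_arm --motion '[{"tx": -0.002,"ty": 0,"tz": 0,"twist": 0},{"tx": 0,"ty": 0,"tz": 0,"twist": 0},{"tx": 0,"ty": 0,"tz": 0,"twist": 0}]'

```text
clock: 46.5
position: [0.5016, 0.3125, 0.0761]
ee_rot: [-3.14, 0.021, -0.011]
force: [17.5, 1.2, -12.5]
width: 0.003
gripper_force: 8.6
```

The cover is hard against its stop. Retreat and verify numerically.

>>> move_arm --motion '[{"tx": 0.006,"ty": 0,"tz": 0,"twist": 0},{"tx": 0.014,"ty": 0,"tz": 0,"twist": 0},{"tx": 0,"ty": 0,"tz": -0.03,"twist": 0},{"tx": 0,"ty": 0,"tz": -0.04,"twist": 0},{"tx": 0,"ty": 0,"tz": -0.04,"twist": 0},{"tx": -0.04,"ty": 0,"tz": -0.04,"twist": 0},{"tx": -0.04,"ty": 0.02,"tz": 0,"twist": 0},{"tx": -0.03,"ty": 0.04,"tz": 0,"twist": 0},{"tx": 0,"ty": 0.04,"tz": 0,"twist": 0},{"tx": 0,"ty": 0.04,"tz": 0,"twist": 0},{"tx": 0,"ty": 0,"tz": 0,"twist": 0},{"tx": 0,"ty": 0,"tz": 0,"twist": 0}]'

```text
clock: 47.7
position: [0.4097, 0.1732, 0.2213]
ee_rot: [3.141, -0.02, -0.001]
force: [0.3, 0.7, 1.2]
width: 0.003
gripper_force: 0.0
```

Run:
```python
from h import *
def red(c):
    im=arm.get_image(c);h=cv2.cvtColor(im,cv2.COLOR_RGB2HSV)
    m=((h[...,0]<6)|(h[...,0]>174))&(h[...,1]>190)&(h[...,2]>90)
    q=proj(c,np.array([.485,.314,.078]))[0];yx=np.argwhere(m);yx=yx[np.linalg.norm(yx[:,::-1]-q,axis=1)<20]
    return (yx.mean(0)[::-1]+.5)/[512,384],len(yx)
a,na=red("scene");b,nb=red("top");print(na,nb,tri(a,b),at_z("top",b,.085),at_z("scene",a,.08))
C=[*hk(RK,[-133,30,22]),-.14,0]
m,cf=mask("top","caddy",proj("top",hk(C,[4,0,20]))[0],40);print(cf,fit("caddy",{"top":m},C),C)
for c in("top","scene"):
    im=arm.get_image(c)
    for d in arm.regions_of(c,"clamp1"):print(c,(np.array(d["point"])*[512,384]).round(),np.median(im[d["region"]],0))
o=arm.observe();print(o["clock"],o["position"],o["force"])
```

```text
72 61 (array([0.48227703, 0.31577266, 0.07588265]), np.float64(0.002227627952255754)) [0.48304892 0.31208685 0.085     ] [0.48408447 0.31712291 0.08      ]
0.67 (array([ 0.53010056, -0.09539616,  0.022     , -0.13422035,  0.        ]), np.float64(0.8486486486486486)) [np.float64(0.5284875659430464), np.float64(-0.09413428586593743), np.float64(0.022), -0.14, 0]
top [215. 136.] [201. 198.   0.]
top [287. 127.] [ 20. 176. 147.]
scene [203. 250.] [ 43. 138. 119.]
scene [261. 278.] [168. 161.  52.]
48.05 [0.41004099 0.1745729  0.22102287] [ 0.05579758  0.13702455 -0.05635437]
```

Fin moved from x 0.592 to 0.483, the box's own x, so the cover is shut; the caddy still hangs, and no orange clamp is left on the board. Handing in.

```bash
python3 -c "
from cell import arm
print(arm.sign_off())"
```

```text
the job is handed in; nothing more can be done
None
```

I handed the job in at about 48 s on the robot's clock. My last checks showed the hook seated, the caddy hanging on the front bar, both clamps in the box and the cover shut; the hand-in returned no verdict.

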